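Pack the filter cell and close its shutter

ROBOT

A 7-joint arm with a two-finger parallel gripper is mounted at the origin on the work surface. World frame = base frame: x ahead of the robot, y to its left, z up, the work surface at z = 0. Lengths are in m, angles in rad, forces in N, time in s.
With the tool pointing down it reaches from about 0.4 to 0.925 m from the base axis. Payload 4.1 kg.
Tool frame: the origin (TCP) lies midway between the tips of the shut fingers; the grasp point (between the pads) lies 19 mm behind it (r.grasp_offset is the distance from the TCP to the grasp point, in m); x points along the fingers, y is the direction in which the jaws open and shut, and the axes are right-handed (so a half turn about x gives the same grasp; the last joint's range is limited). The gripper opens to 85 mm and grips with 20 to 120 N. Pads are 22 mm wide; open, the fingers measure 114 mm over their backs; the gripper's body (76 mm by 85 mm) begins 54 mm behind the grasp point. The pads swing forward as they close: fully open they stand 13 mm farther back than shut.
Start: joints at [1.123, 0.398, 0.045, 1.537, -0.019, 1.207, -0.051], TCP at [0.222, -0.611, 0.231] pointing down, gripper open.
Joint ranges: [-2.82, 2.82], [-0.49, 2.23], [-1.37, 1.46], [0, 2.46], [-1.36, 4.5], [0.23, 2], [-2.94, 2.94]. Speed limits (rad/s): [2.57, 2.57, 3.14, 3.14, 3.14, 3.14, 3.14].

INTERFACE

Orientations are given as a unit quaternion [x, y, z, w].
In Python, from workcell import r, read_camera, get_calibration, ticket gives the robot as it stands.
- The arm moves only by the tool send_rows, never from a script. Its argument "motion" is a list of rows, each a list of 7 numbers: the turn, a rotation vector about the tool's x, y, z in degrees, then the shift along the tool's x, y, z in cm, then the finger opening in cm, from 0 to 8.54. A call has 1 to 12 rows; each row is the pose to reach, as a shift and turn from the pose measured when the call began, along the tool's axes at that moment; what a row does not reach only later rows make up. A row lasts 1/12 s, in which the tool goes at most 41.7 mm and 7.16 degrees, less where a joint would pass 70% of its speed; a pose out of reach is approached as far as the arm can. A call with a gripper value outside its range is refused whole. The fingers move at their own pace and stop on an object; "grip_force" is the grip in N (left out, the last holds). Time passes only in rows, so rows that repeat a pose let the fingers close. It gives the time, the measured TCP pose, the force and the opening at its end, in the units of the state.
- r.get_obs(): the state, without advancing time (a new reading comes with each control period).
- read_camera(name): name is "scene" or "side" or "wrist"; returns the picture (384x512x3 uint8, red, green, blue); there is no depth.
- get_calibration(name): a dict with "fx", "fy", "cx", "cy" (pixels), "k1" (the pictures are not rectified: a ray, as slopes to the right and down, at radius r is drawn at 1 + k1 r^2 times it, then the intrinsics apply), "T" (4x4, takes a point from camera to world coordinates); the wrist camera has in their place "tool_from_camera" (4x4, takes a point from camera to tool coordinates, whose origin is the TCP and whose axes are the tool frame's). Camera axes: x right, y down, z forward; pixel columns grow to the right and rows downward; lengths in m; the calibration is good to about 2 mm. A picture is of the moment at which its call begins: read the wrist's pose just before it. get_calibration takes no time and is no camera call.
- ticket.sign_off(): hands the job in, once; it reports no verdict.
The state is a dict: "clock": time; "joints": joint angles; "qd": joint speeds; "joint_efforts": joint torques, N m; "ee_pos": TCP position; "ee_rot": TCP orientation; "wrist_force": force on the tool from outside, world axes, zero at the start; "ft_torque": the same for the moment, N m; "grip_width": opening from 0.0 (shut) to 1.0 (fully open).
Only numpy, scipy, OpenCV 4.12 (cv2) and the standard library are available. Lean on these libraries where they do the work, as an engineer would, in place of code of your own. Each camera call takes 0.05 s, during which the arm holds its last target. There are 200 camera calls.

TASK

The filter in the filter cell has room to rattle: choose the two standing spacers that together fill the gap beside it snugly (about 2 mm of play in all) and seat both upright, side by side, fully down on the cell's floor, without forcing them. Then slide the orange shutter over the loading port until it clicks into its next stop, covering the port squarely, and leave the other spacers standing and everything else where it is.

Things in the scene. Friction and masses are not known exactly. Their poses are not given: they have to be found in the camera images.
- cell: filter cell, fixed: grey base plate (x -50 to 110 mm, y -85 to 85 mm, 12 mm thick) with a channel of two aluminium cheeks along y: inner faces at x = -28 and +28 mm, 10 mm thick, tops at z = 50 mm, inner edges rounded 2 mm. Origin: under the middle of the loading port; z up, y along the channel
- port (a point): middle of the loading port's floor, 12 mm above the cell's origin. The port is open at the top, between the cheeks and two end walls (inner faces y = -24 and +24 mm, tops at z = 50 mm, edges rounded 2 mm)
- gap_face (a point): on the -x cheek's inner face, at its top. The gap to fill lies between this cheek and the filter, which stands against the +x cheek; it is 56 mm wide less the filter's thickness. A seated spacer has its thickness along the cell's x, its underside at z = 12 mm, its top at z = 52 mm, 2 mm above the cheeks
- filter_amber: filter, fixed: black cassette with its pane amber, 24 mm thick, 40 wide, 36 high. Origin: bottom middle of its face towards the cell's +x; it reaches 24 mm from there towards -x. One of the three filters (drawn anew each time) stands in the cell, origin at cell x = 28, y = 0 mm; the other two are parked on the cell's base at x = 104 mm
- filter_green: filter, fixed: black cassette with its pane green, 20 mm thick, 40 wide, 36 high. Origin: bottom middle of its face towards the cell's +x; it reaches 20 mm from there towards -x. One of the three filters (drawn anew each time) stands in the cell, origin at cell x = 28, y = 0 mm; the other two are parked on the cell's base at x = 104 mm
- filter_blue: filter, fixed: black cassette with its pane blue, 16 mm thick, 40 wide, 36 high. Origin: bottom middle of its face towards the cell's +x; it reaches 16 mm from there towards -x. One of the three filters (drawn anew each time) stands in the cell, origin at cell x = 28, y = 0 mm; the other two are parked on the cell's base at x = 104 mm
- spacer_red: spacer: a red square frame with a window, 10 mm thick (its own x), 40 mm long (y), 40 mm high (z), its long edges rounded 1.5 mm; the bar above the window is 14 mm high, the one below 8 mm. It stands upright on the mat, loose, 25 to 140 g. Origin: centre of its underside
- spacer_yellow: spacer: a yellow square frame with a window, 14 mm thick (its own x), 40 mm long (y), 40 mm high (z), its long edges rounded 1.5 mm; the bar above the window is 14 mm high, the one below 8 mm. It stands upright on the mat, loose, 25 to 140 g. Origin: centre of its underside
- spacer_blue: spacer: a blue square frame with a window, 20 mm thick (its own x), 40 mm long (y), 40 mm high (z), its long edges rounded 1.5 mm; the bar above the window is 14 mm high, the one below 8 mm. It stands upright on the mat, loose, 25 to 140 g. Origin: centre of its underside
- spacer_white: spacer: a white square frame with a window, 28 mm thick (its own x), 40 mm long (y), 40 mm high (z), its long edges rounded 1.5 mm; the bar above the window is 14 mm high, the one below 8 mm. It stands upright on the mat, loose, 25 to 140 g. Origin: centre of its underside
- shutter (a joint): travel (m) of the orange shutter towards the cell's +y: 0 to 0.01 at the start, beside the port (open); 0.060: over the port, in its stop, held by a spring plunger between two ridges. The first ridge resists at 0.051 and is passed (click) with a push of about 5 N; the next resists from 0.061 with about 8 N. Hard end at 0.085 (too far). Friction about 1 N; it stays where left
- shutter_plate (a point): middle of the shutter plate's top face, 58.5 mm above the cell's underside; at travel 0 it is at cell y = -60 mm. The plate is 86 mm (x) by 50 mm (y) by 4 mm, its underside at z = 54.5 mm; a spacer that is not fully down blocks it
- shutter_grip (a point): in the black grip on the shutter: a bar 12 mm (cell x) by 24 mm (cell y), standing 22 mm up from the plate; the point lies on its middle, 16 mm above the plate's top and 74.5 mm above the cell's underside. At shutter travel 0 it is at cell x = 0, y = -72 mm
- objective: bystander: steel objective lens, 30 mm wide, 42 mm high; origin under its middle
- eyepiece: bystander: black eyepiece, 34 mm wide, 48 mm high; origin under its middle
- bottle: bystander: white bottle, 52 mm wide, 120 mm high; origin under its middle
- screwdriver: bystander: screwdriver, 150 mm long, lying
- slidebox: bystander: blue box of slides, 85 x 100 x 35 mm; origin under its middle
- jar: bystander: amber jar, 60 mm wide, 70 mm high; origin under its middle
- dish: bystander: clear closed dish, 90 mm wide, 14 mm high; origin under its middle
Things that resemble listed ones, but are neither listed nor needed, are in the scene too. Several things have the shape of the spacer_red; the one meant has the colours described above.

How it is judged:
By the outcome, as a careful person would: the job done as asked, in the order asked, and still so for the second after the job is handed in, with the robot touching nothing.
It also fails if it takes over 72 s, if anything falls off the work surface, if the arm or the gripper's body presses on something with over 40 N, if the wrist force passes 120 N, or if a joint passes its speed limit or range.

## Working session

There is one attempt and no reset: what is moved stays moved. The work goes in short steps, Python scripts to look and compute and a tool call to move; the robot and the scene stay as the last step left them, time stands still between calls to the robot, and variables do not carry over. Pictures are saved under pics/ and viewed, about 8 in all and at most 12, crops included, and the job is handed in when it is done.

Besides the shell and the picture viewer there is one more tool, called after "Request:" as name(argument=value, ...), one argument or row to a line, values as JSON. send_rows: Moves the arm, as the interface text tells. Its arguments: {"type":"object","properties":{"motion":{"type":"array","items":{"type":"array","items":{"type":"number"}}},"grip_force":{"type":"number"}},"required":["motion"]}

```bash
mkdir -p pics; ls
cat > h.py <<'E'
import numpy as np, cv2
from workcell import r, read_camera, get_calibration, ticket
from scipy.spatial.transform import Rotation as R
def toolT():
    o=r.get_obs(); T=np.eye(4); T[:3,:3]=R.from_quat(o['ee_rot']).as_matrix(); T[:3,3]=o['ee_pos']; return T
def snap(name,f=None):
    T=toolT(); c=get_calibration(name); im=read_camera(name)
    if 'T' not in c: c['T']=T@np.array(c['tool_from_camera'])
    c['T']=np.array(c['T'])
    if f: cv2.imwrite('pics/'+f+'.png',im[:,:,::-1]); np.save('pics/'+f+'.npy',c,allow_pickle=True)
    return im,c
def load(f):
    return cv2.imread('pics/'+f+'.png')[:,:,::-1], np.load('pics/'+f+'.npy',allow_pickle=True).item()
def ray(c,uv):
    uv=np.atleast_2d(np.array(uv,float)); d=np.c_[(uv[:,0]-c['cx'])/c['fx'],(uv[:,1]-c['cy'])/c['fy']]
    u=d.copy()
    for _ in range(20): u=d/(1+c['k1']*(u**2).sum(1,keepdims=True))
    return c['T'][:3,3], np.c_[u,np.ones(len(u))]@c['T'][:3,:3].T
def onplane(c,uv,z):
    o,d=ray(c,uv); return o+d*((z-o[2])/d[:,2:3])
def proj(c,P):
    P=np.atleast_2d(P); q=(P-c['T'][:3,3])@c['T'][:3,:3]; u=q[:,:2]/q[:,2:]
    u=u*(1+c['k1']*(u**2).sum(1,keepdims=True)); return u*[c['fx'],c['fy']]+[c['cx'],c['cy']]
def tri(c1,p1,c2,p2):
    o1,d1=ray(c1,p1);o2,d2=ray(c2,p2);A=np.zeros((3,3));b=np.zeros(3)
    for o,d in((o1,d1[0]),(o2,d2[0])):
        d=d/np.linalg.norm(d);M=np.eye(3)-np.outer(d,d);A+=M;b+=M@o
    return np.linalg.solve(A,b)
E
python3 - <<'E'
from h import *
a,c=snap('scene','scene0'); b,d=snap('side','side0'); w,e=snap('wrist','wrist0')
print(c['T'][:3,3],d['T'][:3,3],e['T'][:3,3],r.get_obs(),c['fx'],e['fx'],e['tool_from_camera'])
cv2.imwrite('pics/s0.png',cv2.resize(a[:,:,::-1],(800,600),interpolation=cv2.INTER_CUBIC))
cv2.imwrite('pics/d0.png',cv2.resize(b[:,:,::-1],(800,600),interpolation=cv2.INTER_CUBIC))
E
```

```text
pics
[ 1.49188596 -0.43999161  0.95885743] [ 0.35251438 -1.0643763   1.12461067] [ 0.29335438 -0.5847119   0.37277332] {'clock': 0.15, 'joints': array([ 1.12302723,  0.39905173,  0.04505563,  1.53757377, -0.01872205,
        1.20688568, -0.05069939]), 'qd': array([ 4.52735792e-04, -2.43722272e-03, -8.60812927e-04, -3.07724959e-03,
        5.22408804e-06, -6.35387821e-05, -1.72977468e-04]), 'joint_efforts': array([ 2.94899473e-03, -4.75561202e+01,  1.36707656e+00, -2.54513758e+01,
        1.16144723e-02,  6.40975442e-03,  7.97601814e-06]), 'ee_pos': array([ 0.22199612, -0.61041359,  0.23049075]), 'ee_rot': array([-0.69625336, -0.12323038,  0.69650009, -0.12220127]), 'wrist_force': array([-0.96952933,  0.1795533 , -0.03382418]), 'ft_torque': array([ 0.02342397, -0.02573373,  0.06165412]), 'grip_width': 1.002555779438033} 473.0332515441564 321.49137462552676 [[ 5.19290687e-04 -2.96207779e-01  9.55123386e-01 -1.42432811e-01]
 [ 9.99999387e-01  1.08805915e-03 -2.06254802e-04  8.64259298e-05]
 [-9.78136459e-04  9.55122907e-01  2.96208163e-01 -7.58011100e-02]
 [ 0.00000000e+00  0.00000000e+00  0.00000000e+00  1.00000000e+00]]
```

View pics/s0.png

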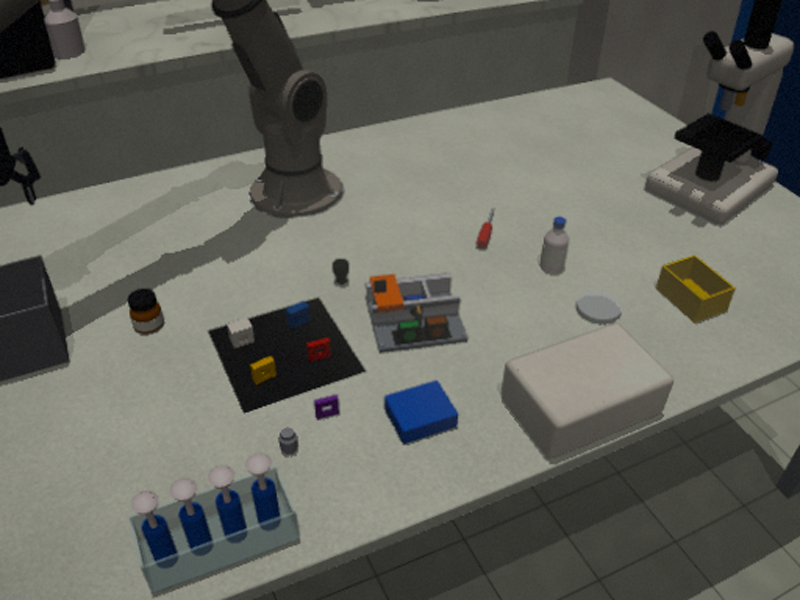

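View pics/d0.png

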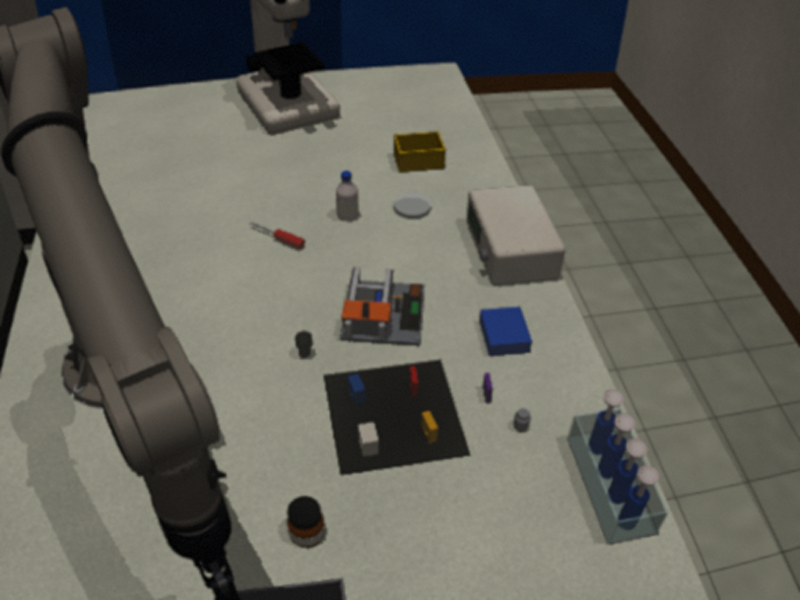

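Scene view (800×600 px): the cell is at (415,310). Parked filters are green (408,330) and amber (436,325), so the filter in the cell should be blue, with a 40 mm gap: red 10 + white 28. The red-shaped candidates are red (318,350) on the mat, which fits by colour, and purple (327,406) off the mat, a decoy. I'll confirm this in the crop and get rough positions.

Run:
```python
from h import *
a,c=load('scene0'); b,d=load('side0')
for n,p,q,z in [('red',(318,350),(414,379),.02),('white',(240,333),(369,440),.03),('yellow',(263,370),(430,427),.02),('blue',(298,315),(357,388),.02),('shutgrip',(380,286),(366,310),.08),('cell',(415,310),(383,315),.03),('eyep',(341,270),(304,343),.03),('slideb',(422,408),(505,328),.03)]:
    print(n,onplane(c,np.array(p)*.64,z)[0].round(3),onplane(d,np.array(q)*.64,z)[0].round(3),tri(c,np.array(p)*.64,d,np.array(q)*.64).round(3))
# cell base corners
for z,pts in [(.012,[(378,348),(467,340)])]:
    print(onplane(c,np.array(pts)*.64,z).round(3))
x=a[150:290,120:310]; y=b[150:320,190:360]
o=np.hstack([cv2.resize(x,(400,300),interpolation=cv2.INTER_CUBIC),cv2.resize(y,(400,300),interpolation=cv2.INTER_CUBIC)])
cv2.imwrite('pics/crop1.png',o[:,:,::-1])
print(R.from_quat(r.get_obs()['ee_rot']).as_matrix().round(3))
```

```text
red [ 0.563 -0.151  0.02 ] [ 0.566 -0.143  0.02 ] [ 0.565 -0.151  0.025]
white [ 0.47 -0.27  0.03] [ 0.462 -0.275  0.03 ] [ 0.462 -0.269  0.022]
yellow [ 0.57  -0.258  0.02 ] [ 0.573 -0.257  0.02 ] [ 0.573 -0.259  0.023]
blue [ 0.457 -0.153  0.02 ] [ 0.458 -0.148  0.02 ] [ 0.458 -0.152  0.023]
shutgrip [ 0.509 -0.003  0.08 ] [ 0.495 -0.008  0.08 ] [0.497 0.002 0.069]
cell [0.547 0.053 0.03 ] [0.534 0.023 0.03 ] [0.536 0.054 0.011]
eyep [ 0.373 -0.03   0.03 ] [ 0.371 -0.03   0.03 ] [ 0.371 -0.029  0.029]
slideb [ 0.774 -0.046  0.03 ] [ 0.767 -0.05   0.03 ] [ 0.769 -0.044  0.024]
[[ 0.596 -0.047  0.012]
 [ 0.645  0.113  0.012]]
[[-0.001  0.342 -0.94 ]
 [ 0.001 -0.94  -0.342]
 [-1.    -0.001  0.   ]]
```

View pics/crop1.png

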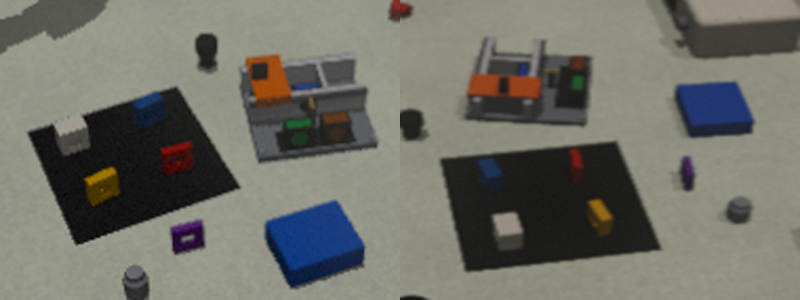

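The crop confirms blue in the cell, red upright on the mat at about (0.565,-0.15), and the purple frame as the decoy. I'll move the wrist camera over them.

Request:
send_rows(
  motion=[
    [0,0,0,-4,-31.9,-41.2,8.5],
    [0,0,0,-4,-31.9,-41.2,8.5],
    [0,0,0,-4,-31.9,-41.2,8.5],
    [0,0,0,-4,-31.9,-41.2,8.5],
    [0,0,0,-4,-31.9,-41.2,8.5],
    [0,0,0,-4,-31.9,-41.2,8.5],
    [0,0,0,-4,-31.9,-41.2,8.5],
    [0,0,0,-4,-31.9,-41.2,8.5],
    [0,0,0,-4,-31.9,-41.2,8.5],
    [0,0,0,-4,-31.9,-41.2,8.5],
    [0,0,0,-4,-31.9,-41.2,8.5],
    [0,0,0,-4,-31.9,-41.2,8.5],
  ],
)

```text
clock: 1.15
ee_pos: [0.4885, -0.1872, 0.2694]
ee_rot: [-0.696, -0.123, 0.697, -0.122]
wrist_force: [0.1, -0.4, -0.9]
grip_width: 0.995
```

Request:
send_rows(
  motion=[
    [0,0,0,0,-3,-2,8.5],
    [0,0,0,0,-3,-2,8.5],
    [0,0,0,0,-3,-2,8.5],
    [0,0,0,0,-3,-2,8.5],
  ],
)

```text
clock: 1.48
ee_pos: [0.4965, -0.1528, 0.2691]
ee_rot: [-0.696, -0.123, 0.697, -0.122]
wrist_force: [0.3, 0.2, 0.1]
grip_width: 0.991
```

Run:
```python
from h import *
w,e=snap('wrist','w1'); print(r.get_obs()['ee_pos'],r.get_obs()['clock'],r.get_obs()['joints'].round(3))
cv2.imwrite('pics/w1v.png',cv2.resize(w[:,:,::-1],(800,600),interpolation=cv2.INTER_CUBIC))
```

```text
[ 0.49629573 -0.15367407  0.26906852] 1.5333 [ 0.478  0.146 -0.29   1.785  0.044  1.218 -1.049]
```

View pics/w1v.png

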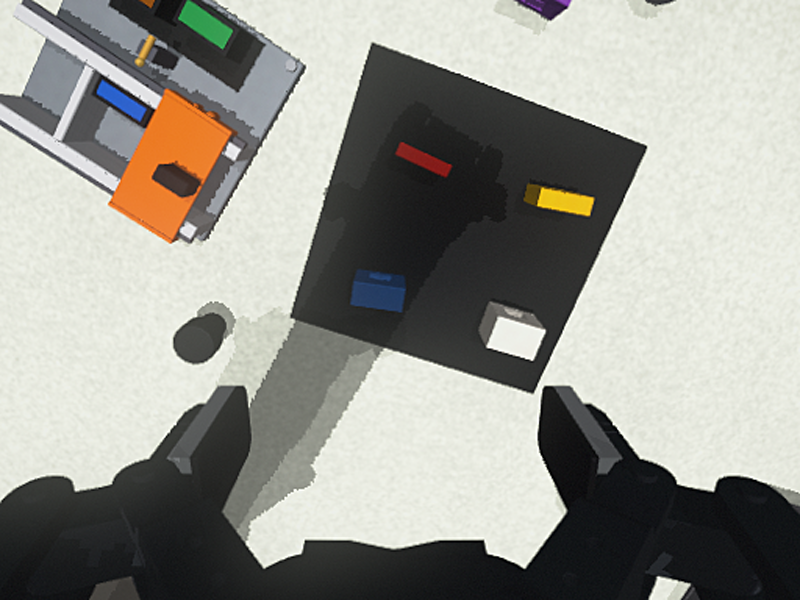

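The wrist view shows the red top at (423,160), the white top at (516,339), and the orange shutter with its black grip at (177,180), with the blue filter in the cell. I'll take a second viewpoint so I can triangulate.

Request:
send_rows(
  motion=[
    [0,0,0,0,-5,-2,8.5],
    [0,0,0,0,-10,-4,8.5],
    [0,0,0,0,-10,-4,8.5],
    [0,0,0,0,-10,-4,8.5],
    [0,0,0,0,-10,-4,8.5],
  ],
)

```text
clock: 1.95
ee_pos: [0.4998, -0.0465, 0.2691]
ee_rot: [-0.696, -0.122, 0.697, -0.122]
wrist_force: [-0.6, -1.2, -0.9]
grip_width: 0.994
```

```bash
cat > det.py <<'E'
from h import *
def quad(im,m):
    m=cv2.morphologyEx(m.astype(np.uint8)*255,cv2.MORPH_OPEN,np.ones((3,3)))
    cs=cv2.findContours(m,cv2.RETR_EXTERNAL,cv2.CHAIN_APPROX_NONE)[0]
    if not cs: return None
    k=max(cs,key=cv2.contourArea); (x,y),(w,h),a=cv2.minAreaRect(k)
    return cv2.boxPoints(((x,y),(w,h),a)),cv2.contourArea(k),k
def masks(im):
    h=cv2.cvtColor(im,cv2.COLOR_RGB2HSV); H,S,V=[h[:,:,i].astype(int) for i in range(3)]
    return dict(red=((H<5)|(H>174))&(S>150)&(V>90), orange=(H>=6)&(H<17)&(S>180)&(V>170),blue=(H>100)&(H<125)&(S>120)&(V>60),yellow=(H>18)&(H<28)&(S>180)&(V>140)), (H,S,V)
E
python3 - <<'E'
from det import *
w,e=snap('wrist','w2'); print(r.get_obs()['ee_pos'])
cv2.imwrite('pics/w2v.png',cv2.resize(w[:,:,::-1],(800,600),interpolation=cv2.INTER_CUBIC))
for f in('w1','w2'):
    im,c=load(f); M,(H,S,V)=masks(im)
    wht=np.zeros(H.shape,bool); 
    # white spacer: brightest low-sat blob inside mat: seed by projection
    u,v=proj(c,[.462,-.272,.04])[0].astype(int); print(f,'white seed',u,v,V[v-3:v+4:3,u-3:u+4:3].ravel())
    for n in('red','orange'):
        q=quad(im,M[n]); print(n,q[0].round(1).tolist(),q[1]); z={'red':.04,'orange':.0585}[n]
        P=onplane(c,q[0],z); print(P.mean(0).round(4), P[:,:2].round(4).tolist(), np.linalg.norm(P[1]-P[0]).round(4),np.linalg.norm(P[2]-P[1]).round(4))
E
```

```text
[ 0.49968142 -0.04800741  0.26897977]
w1 white seed 332 216 [238 239 240 238 240 239 239 238 238]
red [[252.5, 98.30000305175781], [256.20001220703125, 90.19999694824219], [288.79998779296875, 105.4000015258789], [285.0, 113.5]] 281.0
[ 0.5636 -0.1503  0.04  ] [[0.5602, -0.1299], [0.5698, -0.1308], [0.567, -0.1707], [0.5573, -0.17]] 0.0096 0.04
orange [[65.69999694824219, 130.8000030517578], [106.30000305175781, 56.5], [149.8000030517578, 80.4000015258789], [109.0999984741211, 154.6999969482422]] 3306.0
[0.4994 0.0142 0.0585] [[0.4587, 0.0522], [0.5488, 0.0264], [0.5412, -0.0224], [0.449, 0.0005]] 0.0938 0.0494
w2 white seed 406 244 [238 238 238 238 238 238 238 238 238]
red [[338.8999938964844, 134.3000030517578], [342.70001220703125, 126.19999694824219], [372.79998779296875, 140.3000030517578], [369.0, 148.39999389648438]] 260.0
[ 0.5636 -0.1511  0.04  ] [[0.5601, -0.131], [0.57, -0.1313], [0.5673, -0.171], [0.5572, -0.171]] 0.0099 0.0398
orange [[160.3000030517578, 165.6999969482422], [203.3000030517578, 94.5], [241.8000030517578, 117.69999694824219], [198.8000030517578, 188.89999389648438]] 2429.5
[0.4998 0.0139 0.0585] [[0.4599, 0.049], [0.5499, 0.0264], [0.5409, -0.0198], [0.4485, 0.0001]] 0.0928 0.0471
```

View pics/w2v.png

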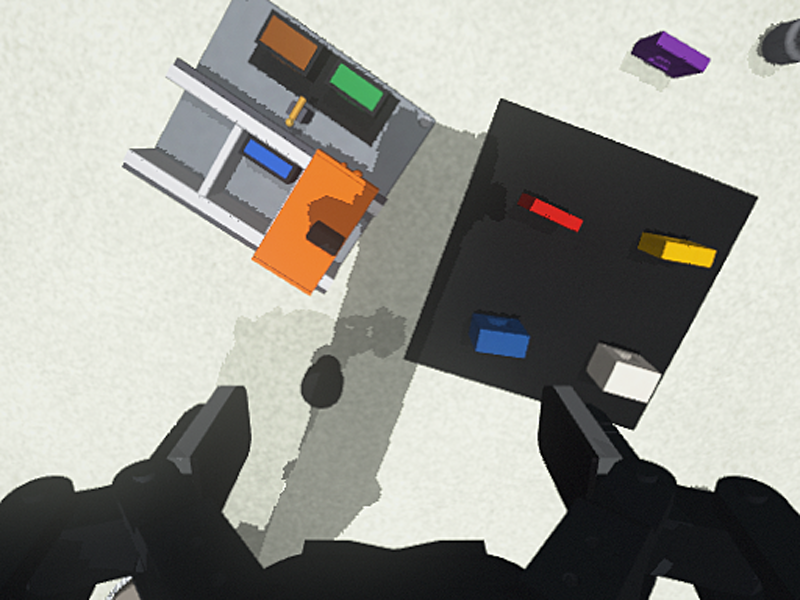

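Run:
```python
from det import *
Q={}
for f in('w1','w2'):
    im,c=load(f); M,(H,S,V)=masks(im)
    u,v=proj(c,[.462,-.272,.04])[0].astype(int)
    m=((V>215)&(S<30)).astype(np.uint8); lab=cv2.connectedComponents(m,connectivity=4)[1]
    m=lab==lab[v,u]
    og=(H>=3)&(H<17)&(S>170)&(V>70); n,l2,st,ce=cv2.connectedComponentsWithStats(og.astype(np.uint8)); 
    og=l2==1+st[1:,4].argmax()
    for n,mm,z in(('red',M['red'],.04),('white',m,.04),('orange',og,.0585)):
        q,a,k=quad(im,mm); Q[f,n]=q
        P=onplane(c,q,z); E=[P[1]-P[0],P[2]-P[1]]
        print(f,n,a,P.mean(0).round(4),[(np.linalg.norm(x).round(4),np.degrees(np.arctan2(x[1],x[0])).round(1)) for x in E])
c1,c2=load('w1')[1],load('w2')[1]
for n in('red','white','orange'):
    print(n,[tri(c1,Q['w1',n][i],c2,Q['w2',n][i]).round(4).tolist() for i in range(4)],tri(c1,Q['w1',n].mean(0),c2,Q['w2',n].mean(0)).round(4))
# cheek profiles
P0=onplane(c2,Q['w2','orange'],.0585); ctr=P0.mean(0)
yaw=np.radians(-14.5); ex=np.array([np.cos(yaw),np.sin(yaw),0]); ey=np.array([-np.sin(yaw),np.cos(yaw),0])
im=load('w2')[0]; g=cv2.cvtColor(im,cv2.COLOR_RGB2GRAY)
for dy in(.04,.05,.1,.12):
    s=np.arange(-.046,.047,.002); pts=np.array([np.r_[(ctr+ex*t+ey*dy)[:2],.05] for t in s]); uv=proj(c2,pts).astype(np.float32)
    print(dy,cv2.remap(g,uv[None,:,0],uv[None,:,1],cv2.INTER_LINEAR)[0].tolist())
s=np.arange(-.02,.13,.003); uv=proj(c2,np.array([np.r_[(ctr+ey*t+ex*-.01)[:2],.05] for t in s])).astype(np.float32)
print('y',list(zip((s*1000).round().astype(int).tolist(),cv2.remap(g,uv[None,:,0],uv[None,:,1],cv2.INTER_LINEAR)[0].tolist())))
```

```text
w1 red 281.0 [ 0.5636 -0.1503  0.04  ] [(np.float64(0.0096), np.float64(-5.7)), (np.float64(0.04), np.float64(-94.0))]
w1 white 596.0 [ 0.4603 -0.2691  0.04  ] [(np.float64(0.0272), np.float64(7.5)), (np.float64(0.0413), np.float64(-87.2))]
w1 orange 3471.5 [0.4999 0.0143 0.0585] [(np.float64(0.0954), np.float64(-16.4)), (np.float64(0.0504), np.float64(-99.3))]
w2 red 260.0 [ 0.5636 -0.1511  0.04  ] [(np.float64(0.0099), np.float64(-1.7)), (np.float64(0.0398), np.float64(-93.9))]
w2 white 520.0 [ 0.4609 -0.2696  0.04  ] [(np.float64(0.0269), np.float64(12.5)), (np.float64(0.0418), np.float64(-86.7))]
w2 orange 3251.0 [0.5004 0.0134 0.0585] [(np.float64(0.0934), np.float64(-14.9)), (np.float64(0.0489), np.float64(-101.8))]
red [[0.5602, -0.1298, 0.044], [0.5699, -0.1308, 0.0417], [0.5672, -0.1706, 0.041], [0.5574, -0.1696, 0.0434]] [ 0.5637 -0.1501  0.0424]
white [[0.448, -0.2484, 0.0451], [0.4721, -0.2475, 0.0369], [0.4748, -0.2883, 0.0388], [0.4505, -0.2889, 0.0472]] [ 0.4613 -0.2683  0.0419]
orange [[0.4629, 0.0481, 0.0686], [0.5508, 0.0259, 0.0597], [0.5413, -0.0219, 0.0535], [0.4
[... 842 characters left out ...]
 144, 144, 143, 145, 140, 143, 146, 148, 147, 146, 145, 145, 147, 146, 148, 143, 128, 128, 125, 180, 229, 227, 227, 235, 116, 105, 96, 90, 88, 125]
y [(-20, 58), (-17, 56), (-14, 60), (-11, 55), (-8, 54), (-5, 55), (-2, 54), (1, 76), (4, 155), (7, 153), (10, 153), (13, 153), (16, 154), (19, 154), (22, 154), (25, 160), (28, 161), (31, 160), (34, 157), (37, 157), (40, 156), (43, 157), (46, 156), (49, 157), (52, 155), (55, 154), (58, 155), (61, 156), (64, 157), (67, 99), (70, 92), (73, 90), (76, 203), (79, 231), (82, 157), (85, 150), (88, 151), (91, 150), (94, 151), (97, 151), (100, 149), (103, 150), (106, 150), (109, 149), (112, 149), (115, 148), (118, 149), (121, 159), (124, 235), (127, 230)]
```

Reachable and clear. The shutter plate's edge (travel about 9.5 mm) overhangs close to the port's -y wall, so I'll grip the spacers across their thickness, with the jaws along cell x. White goes first. I'll turn the tool and hover over it.

Request:
send_rows(
  motion=[
    [107,0,0,2,4,2.5,8.5],
    [107,0,0,4,8,5,8.5],
    [107,0,0,6,12,7,8.5],
    [107,0,0,9,16,9,8.5],
    [107,0,0,11.9,19.5,11.2,8.5],
    [107,0,0,11.9,19.5,11.2,8.5],
    [107,0,0,11.9,19.5,11.2,8.5],
    [107,0,0,11.9,19.5,11.2,8.5],
    [107,0,0,11.9,19.5,11.2,8.5],
    [107,0,0,11.9,19.5,11.2,8.5],
    [107,0,0,11.9,19.5,11.2,8.5],
    [107,0,0,11.9,19.5,11.2,8.5],
  ],
)

```text
clock: 3.0
ee_pos: [0.4581, -0.2725, 0.15]
ee_rot: [-0.59, 0.39, 0.591, 0.388]
wrist_force: [1.1, -0.5, -0.2]
grip_width: 0.999
```

Run:
```python
from h import *
o=r.get_obs(); M=R.from_quat(o['ee_rot']).as_matrix(); print(o['ee_pos'],o['joints'].round(2)); print(np.degrees(np.arctan2(M[1,1],M[0,1])),M.round(3))
c1,c2=load('w1')[1],load('w2')[1]
# cheek lines: subpixel edges along cell x, both views
for f in('w1','w2'):
    im,c=load(f); g=cv2.cvtColor(im,cv2.COLOR_RGB2GRAY); ctr=np.array([.5004,.0136,.05]); yaw=np.radians(-14.5)
    ex=np.array([np.cos(yaw),np.sin(yaw),0]); ey=np.array([-np.sin(yaw),np.cos(yaw),0]); L=[]
    for dy in np.arange(.036,.125,.004):
        s=np.arange(-.05,.05,.0005); uv=proj(c,ctr+s[:,None]*ex+dy*ey).astype(np.float32)
        if uv.min()<0: continue
        p=cv2.remap(g,uv[None,:,0],uv[None,:,1],cv2.INTER_LINEAR)[0]>180
        idx=np.flatnonzero(np.diff(p.astype(int))); t=s[idx]
        L.append([dy]+[ (t[np.abs(t-k).argmin()]) for k in(-.0405,-.0307,.0272,.0355)])
    L=np.array(L); print(f,len(L)); 
    for k in range(1,5):
        m=np.abs(L[:,k]-np.median(L[:,k]))<.003; a=np.polyfit(L[m,0],L[m,k],1); print(k,m.sum(),a.round(4),np.std(L[m,k]-np.polyval(a,L[m,0])).round(5))
```

```text
[ 0.45811074 -0.27247581  0.14996125] [ 0.47  0.27 -0.01  1.91  0.01  0.97 -2.29]
-156.7356695540306 [[-0.003 -0.919 -0.395]
 [-0.002 -0.395  0.919]
 [-1.     0.003 -0.   ]]
w1 20
1 20 [-0.0055 -0.0402] 0.00017
2 19 [-0.0013 -0.0309] 0.00016
3 19 [-0.0086  0.0269] 0.00016
4 20 [-0.0055  0.0355] 0.00016
w2 23
1 23 [-0.0061 -0.0401] 0.00021
2 21 [-0.0066 -0.0303] 0.00015
3 21 [-0.0094  0.0269] 0.00022
4 23 [-0.0068  0.0359] 0.00021
```

q7 nears its limit this way round, and the half turn gives the same grasp, so I'll rotate back the other way.

Request:
send_rows(
  motion=[
    [-86,0,0,0,0,0,8.5],
    [-86,0,0,0,0,0,8.5],
    [-86,0,0,0,0,0,8.5],
    [-86,0,0,0,0,0,8.5],
    [-86,0,0,0,0,0,8.5],
    [-86,0,0,0,0,0,8.5],
    [-86,0,0,0,0,0,8.5],
    [-86,0,0,0,0,0,8.5],
    [-86,0,0,0,0,0,8.5],
    [-86,0,0,0,0,0,8.5],
    [-86,0,0,0,0,0,8.5],
    [-86,0,0,0,0,0,8.5],
  ],
)

```text
clock: 4.0
ee_pos: [0.4564, -0.2755, 0.1497]
ee_rot: [-0.696, -0.118, 0.699, -0.119]
wrist_force: [0.9, -0.2, -0.1]
grip_width: 0.996
```

Request:
send_rows(
  motion=[
    [-74,0,0,0,0,0,8.5],
    [-74,0,0,0,0,0,8.5],
    [-74,0,0,0,0,0,8.5],
    [-74,0,0,0,0,0,8.5],
    [-74,0,0,0,0,0,8.5],
    [-74,0,0,0,0,0,8.5],
    [-74,0,0,0,0,0,8.5],
    [-74,0,0,0,0,0,8.5],
    [-74,0,0,0,0,0,8.5],
    [-74,0,0,0,0,0,8.5],
    [-74,0,0,0,0,0,8.5],
    [-74,0,0,0,0,0,8.5],
  ],
)

```text
clock: 5.0
ee_pos: [0.4547, -0.2783, 0.1493]
ee_rot: [0.484, 0.514, -0.488, 0.513]
wrist_force: [-0.0, 0.4, -0.4]
grip_width: 0.995
```

```bash
cat >> det.py <<'E'
def whitetop(f,seed,lo=200):
    im,c=load(f); h=cv2.cvtColor(im,cv2.COLOR_RGB2HSV); u,v=proj(c,seed)[0].astype(int)
    m=((h[:,:,2]>lo)&(h[:,:,1]<30)).astype(np.uint8); l=cv2.connectedComponents(m,connectivity=4)[1]
    q,a,k=quad(im,l==l[v,u]); return c,q,a
def rep(c,q,z):
    P=onplane(c,q,z); E=[P[1]-P[0],P[2]-P[1]]
    print(P.mean(0).round(4),[(np.linalg.norm(x).round(4),np.degrees(np.arctan2(x[1],x[0])).round(1)) for x in E]); return P.mean(0)
def totool(P):
    T=toolT(); d=T[:3,:3].T@(np.array(P)-T[:3,3]); print('tool shift cm',(d*100).round(2)); return d
E
python3 - <<'E'
from det import *
w,e=snap('wrist','w3'); o=r.get_obs(); T=toolT(); print(o['ee_pos'],o['joints'].round(2),np.degrees(np.arctan2(T[1,1],T[0,1])))
c,q,a=whitetop('w3',[.461,-.269,.04]); print(q.round(1).tolist(),a); p=rep(c,q,.041); totool(p)
c1,q1,a=whitetop('w1',[.462,-.27,.04],215); print(tri(c1,q1.mean(0),c,q.mean(0)))
cv2.imwrite('pics/w3v.png',cv2.resize(w[:,:,::-1],(640,480)))
E
```

```text
[ 0.45489884 -0.27799037  0.14934145] [ 0.85  0.3  -0.46  1.9   0.16  0.99  0.37] 2.9930730554342553
[[0.0, 236.0], [0.0, 0.0], [477.0, 0.0], [477.0, 236.0]] 76507.0
[ 0.4398 -0.2315  0.041 ] [(np.float64(0.1893), np.float64(80.3)), (np.float64(0.3388), np.float64(2.9))]
tool shift cm [10.83 -1.21 -4.75]
[ 0.46041576 -0.23268539  0.09792431]
```

View pics/w3v.png

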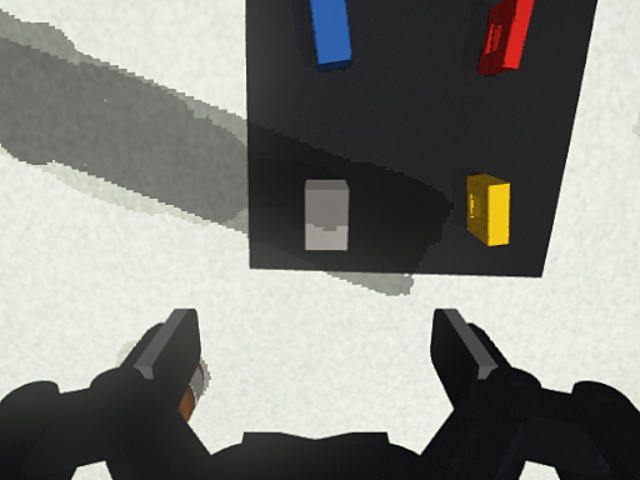

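White's top, partly in my shadow, is at (305–349, 189–250) in this 640 px view. I'll re-segment using a lower threshold inside the mat.

Run:
```python
from det import *
im,c=load('w3'); g=cv2.cvtColor(im,cv2.COLOR_RGB2GRAY)
u,v=int(327*.8),int(215*.8)
print(g[130:210:2,u].tolist()); 
m=(g>112).astype(np.uint8); m[:135]=0; m[210:]=0; m[:,:205]=0;m[:,350:]=0
l=cv2.connectedComponents(m,connectivity=4)[1]; q,a,k=quad(im,l==l[v,u]); print(q.round(1).tolist(),a)
p=rep(c,q,.041); totool(p)
c1,q1,a=whitetop('w1',[.462,-.27,.04],215); print(tri(c1,q1.mean(0),c,q.mean(0)))
```

```text
[29, 28, 24, 21, 23, 24, 20, 105, 94, 94, 95, 123, 119, 120, 120, 116, 119, 118, 117, 117, 118, 118, 117, 118, 118, 119, 119, 120, 157, 155, 155, 156, 156, 155, 159, 51, 47, 49, 48, 49]
[[244.0, 152.0], [277.0, 152.0], [277.0, 199.0], [244.0, 199.0]] 1524.5
[ 0.4607 -0.2682  0.041 ] [(np.float64(0.026), np.float64(3.2)), (np.float64(0.0391), np.float64(-85.6))]
tool shift cm [10.83  0.68 -0.98]
[ 0.46077367 -0.26803536  0.04144526]
```

Request:
send_rows(
  motion=[
    [0,0,0,2,0.7,-1.0,6],
    [0,0,0,5,0.7,-1.0,6],
    [0,0,0,8,0.7,-1.0,6],
    [0,0,0,10,0.7,-1.0,6],
    [0,0,0,11.5,0.7,-1.0,6],
    [0,0,0,11.9,0.7,-1.0,6],
    [0,0,0,11.9,0.7,-1.0,6],
    [0,0,0,11.9,0.7,-1.0,6],
  ],
)

```text
clock: 5.72
ee_pos: [0.461, -0.2689, 0.0308]
ee_rot: [0.485, 0.513, -0.489, 0.512]
wrist_force: [0.3, -1.1, 1.0]
grip_width: 0.704
```

Request:
send_rows(
  motion=[
    [0,0,0,0,0,0,2],
    [0,0,0,0,0,0,2],
    [0,0,0,0,0,0,2],
    [0,0,0,0,0,0,2],
    [0,0,0,0,0,0,2],
    [0,0,0,0,0,0,2],
    [0,0,0,0,0,0,2],
    [0,0,0,0,0,0,2],
  ],
  grip_force=30,
)

```text
clock: 6.38
ee_pos: [0.4617, -0.2696, 0.0321]
ee_rot: [0.485, 0.512, -0.489, 0.513]
wrist_force: [-0.7, 0.4, 6.4]
grip_width: 0.321
```

Request:
send_rows(
  motion=[
    [0,0,0,-2,0,0,2],
    [0,0,0,-5,0,0,2],
    [0,0,0,-8,0,0,2],
    [0,0,0,-8,0,0,2],
    [0,0,0,-8,0,0,2],
  ],
)

```text
clock: 6.8
ee_pos: [0.4631, -0.2698, 0.1138]
ee_rot: [0.486, 0.51, -0.489, 0.514]
wrist_force: [-1.3, 0.4, -1.8]
grip_width: 0.318
```

Run:
```python
from det import *
w,e=snap('wrist','w4'); o=r.get_obs(); print(o['ee_pos'],o['joints'].round(2),o['grip_width'],o['wrist_force'])
cv2.imwrite('pics/w4v.png',cv2.resize(w[:,:,::-1],(640,480)))
```

```text
[ 0.46172811 -0.26920986  0.11219437] [ 0.82  0.35 -0.46  1.93  0.2   0.91  0.32] 0.31468090048446307 [ 0.34511284 -0.17276235 -2.51983828]
```

View pics/w4v.png

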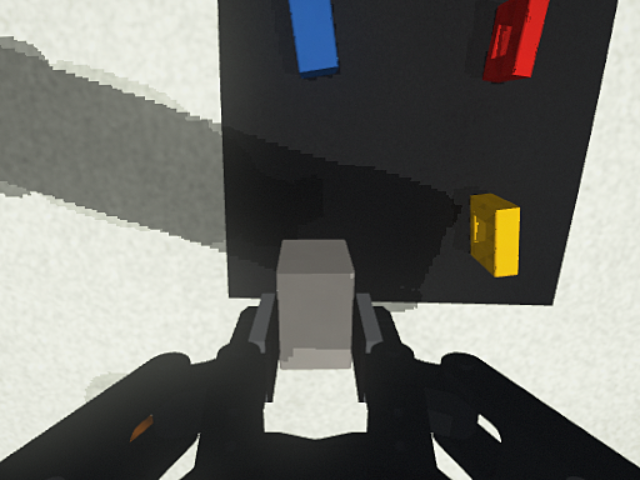

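```bash
cat >> det.py <<'E'
def goal(P,yaw):
    "tool x down, tool y at yaw (deg)"
    T=toolT(); a=np.radians(yaw); y=np.array([np.cos(a),np.sin(a),0]); x=np.array([0,0,-1.]); G=np.c_[x,y,np.cross(x,y)]
    rv=np.degrees(R.from_matrix(T[:3,:3].T@G).as_rotvec()); d=T[:3,:3].T@(np.array(P)-T[:3,3])*100
    print('ee',T[:3,3].round(4),'yaw',np.degrees(np.arctan2(T[1,1],T[0,1])).round(2),'row',rv.round(2),d.round(2))
E
python3 - <<'E'
from det import *
goal([.498,.066,.15],-14.2)
E
```

```text
ee [ 0.4617 -0.2692  0.1122] yaw 2.87 row [17.07  0.34  0.12] [ -3.98   5.29 -33.28]
```

Request:
send_rows(
  motion=[
    [2,0,0,-2,0,-1,2],
    [4,0,0,-4,1,-4,2],
    [6,0,0,-4,1.5,-8,2],
    [9,0,0,-4,2,-12,2],
    [12,0,0,-4,3,-16,2],
    [15,0.3,0,-4,4,-20,2],
    [17,0.3,0,-4,5,-24,2],
    [17,0.3,0,-4,5.3,-28,2],
    [17,0.3,0,-4,5.3,-31,2],
    [17,0.3,0,-4,5.3,-33.3,2],
    [17,0.3,0,-4,5.3,-33.3,2],
    [17,0.3,0,-4,5.3,-33.3,2],
  ],
)

```text
clock: 7.85
ee_pos: [0.4966, 0.0677, 0.1486]
ee_rot: [-0.555, -0.437, 0.558, -0.435]
wrist_force: [-0.7, 0.0, -1.4]
grip_width: 0.315
```

Request:
send_rows(
  motion=[
    [0,0,0,0,0,0,2],
    [0,0,0,0,0,0,2],
  ],
)

```text
clock: 8.02
ee_pos: [0.4956, 0.0662, 0.1473]
ee_rot: [-0.555, -0.437, 0.56, -0.434]
wrist_force: [-0.3, -0.7, -1.0]
grip_width: 0.317
```

Run:
```python
from det import *
w,e=snap('wrist','w5'); goal([.498,.066,.15],-14.2)
cv2.imwrite('pics/w5v.png',cv2.resize(w[:,:,::-1],(768,576),interpolation=cv2.INTER_CUBIC))
```

```text
ee [0.496  0.0661 0.1477] yaw -14.03 row [0.17 0.17 0.4 ] [-0.24  0.2  -0.04]
```

View pics/w5v.png

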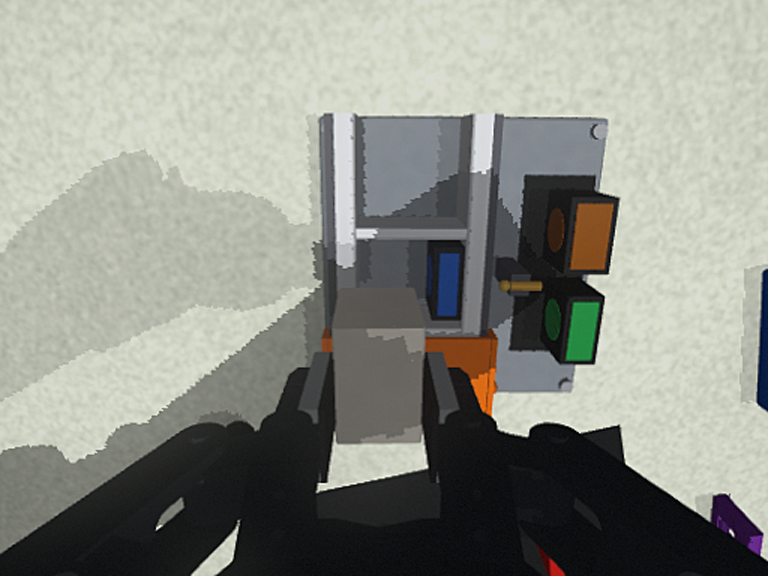

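The view over the port is clear: cheek tops at columns 333–355 and 471–497, end wall at rows 229–240, blue filter at (448,285), held white top at (333–424, 328–442). I'll measure them in the cell frame.

```bash
cat >> det.py <<'E'
def cf(port,yaw):
    a=np.radians(yaw); return np.array([*port,0.]),np.array([np.cos(a),np.sin(a),0]),np.array([-np.sin(a),np.cos(a),0])
def prof(g,c,F,x,y,z):
    o,ex,ey=F; x,y=np.broadcast_arrays(x,y); P=o+x[:,None]*ex+y[:,None]*ey; P[:,2]=z
    uv=proj(c,P).astype(np.float32); return cv2.remap(g,uv[None,:,0],uv[None,:,1],cv2.INTER_LINEAR)[0].astype(float)
def edges(p,s,th=18):
    d=np.convolve(p,np.r_[np.ones(4),0,-np.ones(4)]/4,'same'); a=np.abs(d); a[:5]=a[-5:]=0
    return [(round(float(s[i]*1000),1),int(d[i])) for i in range(5,len(s)-5) if a[i]>th and a[i]==a[i-4:i+5].max()]
E
python3 - <<'E'
from det import *
im,c=load('w5'); g=cv2.cvtColor(im,cv2.COLOR_RGB2GRAY); F=cf([.5108,.0631],-14.2)
s=np.arange(-.05,.05,.0004)
for y in(.034,.045,.055,.065,.075): print(y,edges(prof(g,c,F,s,np.array(y),.05),s))
s=np.arange(-.02,.045,.0004)
for x in(-.02,-.01,0.,.01,.02): print('x',x,edges(prof(g,c,F,np.array(x),s,.05),s))
m=g.copy()
print(g[int(400/1.5),200:300].tolist()); print(g[180:300,int(375/1.5)].tolist())
E
```

```text
0.034 [(-44.8, -70), (-37.6, 112), (-28.4, -103), (-28.0, -103), (28.8, 45), (38.4, -71), (42.8, 23)]
0.045 [(-44.8, -67), (-37.6, 122), (-28.4, -110), (-22.8, 48), (-0.8, -51), (-0.4, -51), (30.0, 33), (38.4, -71), (44.8, 57)]
0.055 [(-44.8, -73), (-38.0, 111), (-28.4, -101), (-23.6, 51), (18.0, -33), (28.8, 44), (38.4, -72), (42.4, 70)]
0.065 [(-44.8, -66), (-37.6, 108), (-28.4, -105), (-22.8, 46), (22.4, -31), (28.4, 106), (38.4, -119), (42.4, 41)]
0.075 [(-44.8, -71), (-37.6, 121), (-28.0, -74), (-24.0, 42), (22.4, -29), (28.4, 109), (38.4, -121), (42.4, 42)]
x -0.02 [(25.6, 136), (30.8, -120), (37.2, 51)]
x -0.01 [(25.2, 37), (30.8, -42), (37.6, 48)]
x 0.0 [(-0.4, -19), (0.0, -19), (25.2, 54), (30.8, -45)]
x 0.01 [(-10.4, -29), (25.2, 94), (30.8, -48)]
x 0.02 [(-18.0, -41), (18.0, -24), (25.2, 95), (30.8, -50)]
[55, 71, 67, 65, 67, 67, 66, 66, 66, 66, 68, 69, 65, 44, 26, 33, 29, 30, 31, 32, 28, 29, 20, 73, 107, 103, 101, 101, 102, 103, 101, 101, 101, 102, 101, 102, 102, 101, 100, 101, 101, 101, 101, 102, 102, 103, 102, 100, 103, 103, 103, 103, 103, 103, 103, 103, 104, 104, 103, 102, 102, 102, 104, 103, 102, 104, 103, 104, 104, 102, 102, 103, 104, 103, 103, 104, 103, 102, 104, 104, 105, 67, 17, 26, 23, 26, 22, 25, 25, 23, 22, 44, 62, 66, 65, 64, 66, 65, 64, 65]
[83, 81, 84, 83, 81, 82, 83, 81, 84, 82, 82, 82, 87, 86, 85, 86, 86, 85, 86, 85, 84, 85, 85, 86, 85, 85, 84, 84, 85, 85, 86, 85, 86, 85, 84, 85, 85, 82, 86, 127, 135, 132, 132, 133, 116, 100, 103, 103, 102, 102, 104, 102, 103, 101, 101, 102, 103, 103, 102, 102, 102, 103, 101, 101, 102, 101, 101, 102, 102, 101, 104, 101, 102, 102, 103, 103, 103, 102, 101, 103, 103, 102, 103, 102, 103, 102, 103, 103, 102, 103, 103, 102, 101, 104, 104, 102, 103, 104, 102, 101, 101, 104, 101, 103, 103, 102, 101, 102, 102, 99, 116, 133, 131, 128, 123, 151, 196, 211, 207, 206]
```

Run:
```python
from det import *
im,c=load('w5'); T=c['T']@np.linalg.inv(np.array(c['tool_from_camera']))
uv=np.array([[222.5,267],[281.5,267],[250,218.7],[250,294.5]]); z=T[2,3]+.0093
P=onplane(c,uv,z); t=(P-T[:3,3])@T[:3,:3]; print((t*1000).round(1))
F=cf([.511,.0631],-14.2); d=P-F[0]; print((d@F[1]*1000).round(1),(d@F[2]*1000).round(1))
goal([*(F[0]-.0131*F[1])[:2],.15],-14.2)
```

```text
[[ -9.2 -13.5   3.3]
 [ -9.4  14.2   3.2]
 [ -9.4  -0.6 -21.2]
 [ -9.2  -0.6  18.4]]
[-29.1  -1.4 -16.3 -16.2] [ -4.1  -3.9  20.4 -19.1]
ee [0.496  0.0661 0.1477] yaw -14.03 row [0.17 0.17 0.4 ] [-0.24  0.22 -0.08]
```

Request:
send_rows(
  motion=[
    [0.2,0.2,0.3,1,0.22,0.05,2],
    [0.2,0.2,0.3,2,0.22,0.05,2],
    [0.2,0.2,0.3,3.5,0.22,0.05,2],
    [0.2,0.2,0.3,4.5,0.22,0.05,2],
    [0.2,0.2,0.3,4.8,0.22,0.05,2],
    [0.2,0.2,0.3,4.8,0.22,0.05,2],
    [0.2,0.2,0.3,4.8,0.22,0.05,2],
  ],
)

```text
clock: 8.65
ee_pos: [0.4977, 0.065, 0.0997]
ee_rot: [-0.558, -0.435, 0.558, -0.433]
wrist_force: [-0.9, 0.3, -0.5]
grip_width: 0.316
```

Run:
```python
from det import *
F=cf([.511,.0631],-14.2); goal([*(F[0]-.0135*F[1]-.0006*F[2])[:2],.055],-14.2)
w,e=snap('wrist','w6'); g=cv2.cvtColor(w,cv2.COLOR_RGB2GRAY); s=np.arange(-.05,.05,.0004)
for y in(.034,.045,.055,.065): print(y,edges(prof(g,e,F,s,np.array(y),.05),s))
```

```text
ee [0.4977 0.065  0.0997] yaw -14.24 row [-0.04 -0.04  0.11] [ 4.47 -0.01 -0.08]
0.034 [(-43.2, -87), (-37.6, 126), (-28.0, -114), (28.8, 48), (38.0, -82), (42.0, 27), (46.4, 63)]
0.045 [(-48.0, -25), (-43.6, -88), (-38.0, 122), (-28.4, -113), (-22.8, 54), (-2.4, -57), (28.8, 49), (38.0, -59), (42.4, 48)]
0.055 [(-48.0, -22), (-43.6, -85), (-38.0, 129), (-28.0, -111), (-23.2, 56), (13.6, -49), (28.8, 49), (34.4, 92), (38.0, -140), (42.0, 48)]
0.065 [(-43.6, -85), (-38.0, 116), (-28.4, -110), (-22.4, 52), (12.0, -19), (12.4, -19), (21.2, -35), (28.4, 117), (38.0, -127), (42.0, 44)]
```

Request:
send_rows(
  motion=[
    [0,0,0,0.7,0,-0.05,2],
    [0,0,0,1.5,0,-0.05,2],
    [0,0,0,2.3,0,-0.05,2],
    [0,0,0,3.0,0,-0.05,2],
    [0,0,0,3.5,0,-0.05,2],
    [0,0,0,4.0,0,-0.05,2],
    [0,0,0,4.4,0,-0.05,2],
    [0,0,0,4.4,0,-0.05,2],
  ],
)

```text
clock: 9.37
ee_pos: [0.4979, 0.0656, 0.0552]
ee_rot: [-0.558, -0.435, 0.558, -0.434]
wrist_force: [0.9, 0.7, -0.9]
grip_width: 0.312
```

Request:
send_rows(
  motion=[
    [0,0,0,0.2,0,0,2],
    [0,0,0,0.4,0,0,2],
    [0,0,0,0.4,0,0,2],
  ],
)

```text
clock: 9.62
ee_pos: [0.498, 0.0656, 0.0511]
ee_rot: [-0.558, -0.435, 0.558, -0.434]
wrist_force: [0.4, 0.2, -0.3]
grip_width: 0.315
```

Request:
send_rows(
  motion=[
    [0,0,0,0.1,0,0,2],
    [0,0,0,0.2,0,0,2],
    [0,0,0,0.2,0,0,2],
  ],
)

```text
clock: 9.87
ee_pos: [0.498, 0.0656, 0.0498]
ee_rot: [-0.558, -0.435, 0.558, -0.434]
wrist_force: [-1.6, -0.3, 5.3]
grip_width: 0.316
```

Request:
send_rows(
  motion=[
    [0,0,0,0,0,0,3.1],
    [0,0,0,0,0,0,3.1],
    [0,0,0,0,0,0,3.2],
    [0,0,0,0,0,0,3.2],
    [0,0,0,0,0,0,3.4],
    [0,0,0,0,0,0,3.4],
  ],
)

```text
clock: 10.37
ee_pos: [0.498, 0.0656, 0.0498]
ee_rot: [-0.558, -0.435, 0.558, -0.434]
wrist_force: [-0.2, -0.6, 0.1]
grip_width: 0.398
```

Request:
send_rows(
  motion=[
    [0,0,0,-1,0,0,4],
    [0,0,0,-3,0,0,4],
    [0,0,0,-6,0,0,5],
    [0,0,0,-9.5,0,0,6],
    [0,0,0,-9.5,0,0,6],
    [0,0,0,-9.5,0,0,6],
  ],
)

```text
clock: 10.87
ee_pos: [0.5, 0.0659, 0.1475]
ee_rot: [0.559, 0.434, -0.557, 0.435]
wrist_force: [-0.2, 0.0, -0.8]
grip_width: 0.704
```

Run:
```python
from det import *
w,e=snap('wrist','w7'); F=cf([.511,.0631],-14.2); goal([.511,.0631,.2],-14.2)
cv2.imwrite('pics/w7v.png',cv2.resize(w[100:300,150:400,::-1],(750,600),interpolation=cv2.INTER_CUBIC))
```

```text
ee [0.4986 0.0655 0.1458] yaw -14.24 row [-0.04 -0.02 -0.01] [-5.42  1.26 -0.08]
```

View pics/w7v.png

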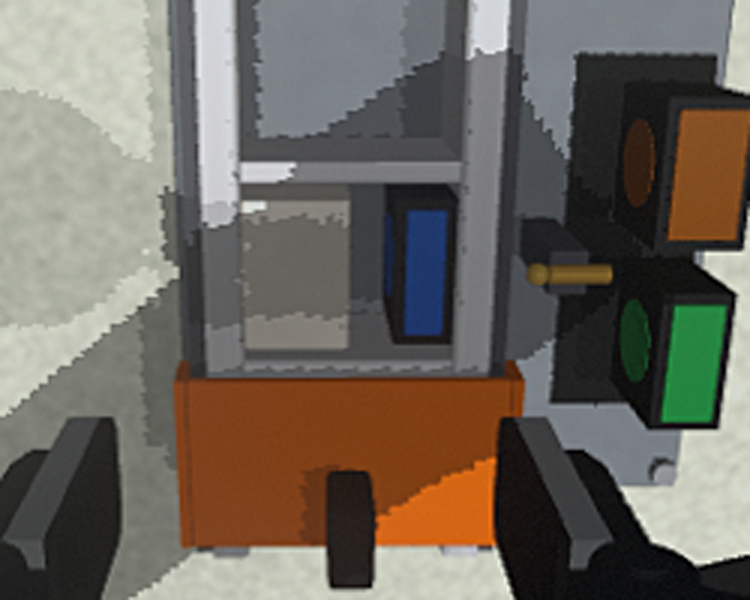

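White sits squarely in the port (crop columns 244–349, rows 200–349), close to the -x cheek, with a slot left beside the filter.

Run:
```python
from det import *
im,c=load('w7'); g=cv2.cvtColor(im,cv2.COLOR_RGB2GRAY); F=cf([.511,.0631],-14.2)
s=np.arange(-.036,.036,.0004)
for z in(.052,):
  for y in(-.012,-.005,.005,.012): print(z,y,edges(prof(g,c,F,s,np.array(y),z),s,6))
  for x in(-.02,-.013,-.005): print('x',x,edges(prof(g,c,F,np.array(x),s,z),s,6))
print('filter z=.048');print([edges(prof(g,c,F,s,np.array(y),.048),s,6) for y in(-.01,0,.01)])
# red
h,(H,S,V)=masks(im)
c1,c2=load('w1')[1],load('w2')[1]
goal([.5637,-.1503,.15],-4)
```

```text
0.052 -0.012 [(-30.4, 15), (-26.8, 29), (-0.0, -42), (10.4, -45), (14.8, 21), (27.6, 71)]
0.052 -0.005 [(-26.8, 11), (-0.0, -30), (4.4, -11), (8.8, -40), (14.8, 23), (27.6, 71)]
0.052 0.005 [(-27.2, 11), (-0.0, -34), (8.4, -25), (14.4, 22), (27.6, 70)]
0.052 0.012 [(-27.2, 18), (-0.4, -33), (-0.0, -33), (8.8, -22), (14.8, 18), (27.6, 69)]
x -0.02 [(-26.8, 28), (-22.4, -36), (-19.2, 46), (-10.4, -25), (15.6, 31), (21.2, -43), (26.0, 112), (30.8, -118)]
x -0.013 [(-27.2, 29), (-22.0, -30), (-19.2, 45), (-8.4, -28), (17.2, 33), (21.2, -45), (26.0, 37), (30.8, -38)]
x -0.005 [(-27.2, 29), (-22.0, -33), (-19.2, 49), (-10.8, -29), (17.6, 31), (21.2, -44), (26.0, 37), (30.8, -42)]
filter z=.048
[[(-27.2, 12), (-14.0, 14), (-11.6, -16), (-0.0, -25), (5.2, 13), (10.0, -42), (15.2, 22), (28.4, 73)], [(-27.2, 12), (-0.0, -33), (9.2, -24), (15.2, 23), (25.2, -23), (28.4, 69)], [(-27.6, 11), (-0.0, -32), (8.8, -24), (15.2, 20), (25.2, -25), (28.4, 68)]]
ee [0.4986 0.0655 0.1458] yaw -14.24 row [-1.024e+01 -2.000e-02 -1.000e-02] [-0.42 11.62 19.31]
```

White is fully down (40.4 mm long at z = 52, x −27.5…0), leaving a slot at x 0…12. Now red.

Request:
send_rows(
  motion=[
    [-2,0,0,-0.4,1,1,6],
    [-4,0,0,-0.4,3,4,6],
    [-6,0,0,-0.4,5,7,6],
    [-8,0,0,-0.4,7,10,6],
    [-10,0,0,-0.4,9,13,6],
    [-10,0,0,-0.4,11,17,6],
    [-10,0,0,-0.4,11.6,19.3,6],
    [-10,0,0,-0.4,11.6,19.3,6],
    [-10,0,0,-0.4,11.6,19.3,6],
    [-10,0,0,-0.4,11.6,19.3,6],
  ],
)

```text
clock: 11.75
ee_pos: [0.5626, -0.149, 0.1485]
ee_rot: [-0.518, -0.482, 0.518, -0.48]
wrist_force: [-0.3, 0.8, 0.4]
grip_width: 0.702
```

Run:
```python
from det import *
w,e=snap('wrist','w8'); T=toolT(); print(T[:3,3],e['T'][:3,3])
h=cv2.cvtColor(w,cv2.COLOR_RGB2HSV); H,S,V=[h[:,:,i].astype(int) for i in range(3)]
m=((H<6)|(H>174))&(S>150)&(V>50)
n,l,st,ce=cv2.connectedComponentsWithStats(m.astype(np.uint8)); i=1+st[1:,4].argmax(); print(st[i],ce[i])
x,y,ww,hh=st[i,:4]; print(V[y+hh//2,x-4:x+ww+4].tolist(),[V[yy,x:x+ww].max() for yy in range(y-2,y+hh+2,3)])
cr=w[y-12:y+hh+12,x-20:x+ww+20]; cv2.imwrite('pics/w8v.png',cv2.resize(cr[:,:,::-1],None,fx=8,fy=8,interpolation=cv2.INTER_CUBIC)); print(x-20,y-12)
q,a,k=quad(w,l==i); rep(e,q,.0415); totool(onplane(e,q,.0415).mean(0))
```

```text
[ 0.56289524 -0.14818932  0.14887121] [ 0.56884955 -0.07398103  0.29112315]
[247 157  13  57 718] [253.1086351  185.19777159]
[21, 24, 22, 20, 51, 88, 100, 97, 95, 97, 96, 95, 96, 97, 96, 100, 77, 32, 28, 25, 27] [np.int64(34), np.int64(84), np.int64(83), np.int64(81), np.int64(104), np.int64(100), np.int64(100), np.int64(105), np.int64(99), np.int64(100), np.int64(100), np.int64(100), np.int64(132), np.int64(128), np.int64(129), np.int64(131), np.int64(131), np.int64(130), np.int64(131), np.int64(133), np.int64(28)]
227 145
[ 0.5636 -0.1465  0.0415] [(np.float64(0.0094), np.float64(-4.1)), (np.float64(0.0471), np.float64(-93.8))]
tool shift cm [10.74  0.08 -0.15]
```

View pics/w8v.png

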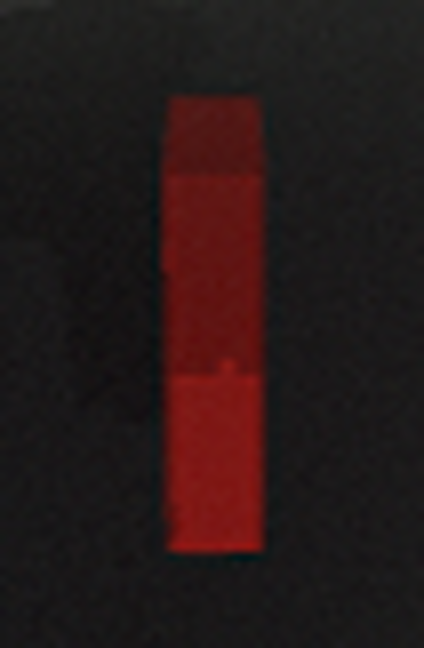

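Red's top spans crop rows 175–552, which puts its centre at y ≈ −0.1506. I'll grasp it shallowly at its top.

Request:
send_rows(
  motion=[
    [0,0,0,2,0.1,0.25,4],
    [0,0,0,5,0.1,0.25,4],
    [0,0,0,8,0.1,0.25,4],
    [0,0,0,10,0.1,0.25,4],
    [0,0,0,11.2,0.1,0.25,4],
    [0,0,0,11.6,0.1,0.25,4],
    [0,0,0,11.6,0.1,0.25,4],
    [0,0,0,11.6,0.1,0.25,4],
  ],
)

```text
clock: 12.47
ee_pos: [0.5646, -0.15, 0.0339]
ee_rot: [0.518, 0.482, -0.517, 0.482]
wrist_force: [0.2, 0.0, -0.5]
grip_width: 0.466
```

Request:
send_rows(
  motion=[
    [0,0,0,0,0,0,0.4],
    [0,0,0,0,0,0,0.4],
    [0,0,0,0,0,0,0.4],
    [0,0,0,0,0,0,0.4],
    [0,0,0,0,0,0,0.4],
    [0,0,0,0,0,0,0.4],
    [0,0,0,0,0,0,0.4],
    [0,0,0,0,0,0,0.4],
  ],
  grip_force=30,
)

```text
clock: 13.13
ee_pos: [0.5657, -0.1501, 0.0355]
ee_rot: [0.518, 0.482, -0.516, 0.482]
wrist_force: [-1.3, 0.7, 7.0]
grip_width: 0.102
```

Request:
send_rows(
  motion=[
    [0,0,0,-2,0,0,0.4],
    [0,0,0,-5,0,0,0.4],
    [0,0,0,-9,0,0,0.4],
    [0,0,0,-11,0,0,0.4],
    [0,0,0,-11,0,0,0.4],
  ],
)

```text
clock: 13.55
ee_pos: [0.5692, -0.1508, 0.1512]
ee_rot: [0.52, 0.478, -0.515, 0.485]
wrist_force: [0.8, 0.3, 0.4]
grip_width: 0.102
```

Run:
```python
from det import *
F=cf([.511,.0631],-14.2); goal([*(F[0]+.0062*F[1])[:2],.14],-14.2)
```

```text
ee [ 0.5692 -0.1508  0.1512] yaw -4.08 row [ 1.012e+01 -1.000e-02 -7.400e-01] [  1.01  -6.73 -20.81]
```

Request:
send_rows(
  motion=[
    [2,0,0,0,-0.5,-1,0.4],
    [4,0,-0.2,0,-1.5,-4,0.4],
    [6,0,-0.4,0,-3,-8,0.4],
    [8,0,-0.6,0.4,-4.5,-12,0.4],
    [10,0,-0.7,0.7,-6,-16,0.4],
    [10,0,-0.7,1,-6.7,-19,0.4],
    [10,0,-0.7,1,-6.7,-20.8,0.4],
    [10,0,-0.7,1,-6.7,-20.8,0.4],
    [10,0,-0.7,1,-6.7,-20.8,0.4],
  ],
)

```text
clock: 14.3
ee_pos: [0.5167, 0.0624, 0.1397]
ee_rot: [-0.557, -0.436, 0.557, -0.436]
wrist_force: [-0.3, -0.8, -0.6]
grip_width: 0.101
```

Request:
send_rows(
  motion=[
    [0,0,0,0,0,0,0.4],
    [0,0,0,0,0,0,0.4],
  ],
)

```text
clock: 14.47
ee_pos: [0.5166, 0.0607, 0.1391]
ee_rot: [-0.557, -0.435, 0.558, -0.435]
wrist_force: [-0.6, 0.1, -0.0]
grip_width: 0.103
```

Run:
```python
from det import *
w,e=snap('wrist','w9'); F=cf([.511,.0631],-14.2); goal([*(F[0]+.0062*F[1])[:2],.14],-14.2)
h=cv2.cvtColor(w,cv2.COLOR_RGB2HSV); H,S,V=[h[:,:,i].astype(int) for i in range(3)]
m=((H<6)|(H>174))&(S>140)&(V>40)
n,l,st,ce=cv2.connectedComponentsWithStats(m.astype(np.uint8)); i=1+st[1:,4].argmax(); print(st[i],ce[i])
x,y,ww,hh=st[i,:4]; u0=int(ce[i][0]); print(V[y-2:y+hh+3,u0].tolist())
g=cv2.cvtColor(w,cv2.COLOR_RGB2GRAY); s=np.arange(-.036,.036,.0004)
T=toolT(); z=T[2,3]+.006
for vv in (y+hh*.6,y+hh*.75,y+hh*.9):
    row=np.flatnonzero(m[int(vv)]&(abs(np.arange(512)-u0)<30)); P=onplane(e,[[row[0]-.5,vv],[row[-1]+.5,vv]],z); d=P-F[0]; t=(P-T[:3,3])@T[:3,:3]; print(row[0],row[-1],(d@F[1]*1000).round(1),(d@F[2]*1000).round(1),(t*1000).round(1).tolist())
for y in(.005,.012,.017): print(y,edges(prof(g,e,F,s,np.array(y),.052),s,6))
for y in(.045,.055,.065): print(y,edges(prof(g,e,F,s*1.3,np.array(y),.05),s*1.3,20))
cv2.imwrite('pics/w9v.png',cv2.resize(w[60:300,140:380,::-1],(600,600),interpolation=cv2.INTER_CUBIC))
```

```text
ee [0.5167 0.0607 0.1393] yaw -14.06 row [0.14 0.05 0.03] [-0.07  0.01 -0.09]
[ 241  194   22  102 1981] [251.432105   244.08379606]
[72, 67, 72, 73, 70, 71, 74, 72, 72, 73, 73, 71, 71, 72, 73, 71, 70, 73, 71, 72, 73, 70, 68, 71, 70, 71, 70, 70, 94, 115, 111, 110, 96, 80, 83, 83, 83, 84, 86, 85, 84, 85, 83, 85, 85, 84, 85, 84, 84, 84, 84, 83, 85, 85, 84, 86, 85, 86, 84, 84, 86, 85, 85, 85, 85, 86, 83, 84, 85, 85, 83, 85, 84, 85, 87, 85, 86, 86, 85, 84, 83, 83, 85, 87, 85, 85, 86, 86, 85, 86, 86, 86, 85, 85, 86, 82, 98, 111, 109, 107, 109, 108, 109, 73, 32, 28, 26]
243 261 [ 1.8 10.8] [0.3 0.3] [[-6.0, -4.3, -1.2], [-6.0, 4.7, -1.2]]
243 261 [ 1.8 10.9] [-8.  -7.9] [[-6.0, -4.4, 7.1], [-6.0, 4.8, 7.1]]
243 261 [ 1.7 11. ] [-16.5 -16.5] [[-6.0, -4.5, 15.7], [-6.0, 4.9, 15.6]]
0.005 [(-27.2, 12), (-26.8, 12), (0.8, -25), (11.6, -28), (14.8, 21), (28.0, 73)]
0.012 [(-34.0, -57), (-24.8, -66), (-21.6, 97), (-15.2, 86), (-12.8, -95), (-8.0, -34), (0.8, -26), (11.2, -27), (14.8, 22), (24.8, -23), (28.0, 73)]
0.017 [(-29.2, -28), (-27.2, 38), (-6.4, -72), (0.4, -53), (11.2, -27), (14.8, 22), (24.8, -22), (28.0, 72)]
0.045 [(-42.1, -79), (-38.0, 115), (-28.1, -111), (-20.8, 48), (20.8, -43), (28.6, 40), (38.0, -70), (42.6, 22)]
0.055 [(-42.1, -84), (-38.0, 120), (-28.1, -113), (-20.8, 47), (28.6, 112), (38.0, -120)]
0.065 [(-42.1, -89), (-38.0, 121), (-28.6, -114), (-20.3, 46), (28.6, 119), (38.0, -125), (42.6, 39)]
```

View pics/w9v.png

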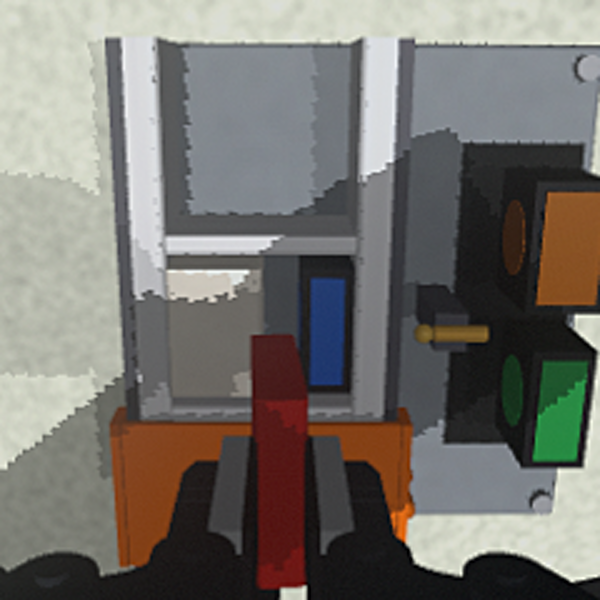

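Held red is centred on the slot: red x 1.8…10.9, slot about 0.6…12. I'll descend to just above the slot and recheck, including tilt.

Request:
send_rows(
  motion=[
    [0.1,0,0,1,0,-0.15,0.4],
    [0.1,0,0,2.5,0,-0.15,0.4],
    [0.1,0,0,3.8,0,-0.15,0.4],
    [0.1,0,0,4.5,0,-0.15,0.4],
    [0.1,0,0,4.5,0,-0.15,0.4],
    [0.1,0,0,4.5,0,-0.15,0.4],
    [0.1,0,0,4.5,0,-0.15,0.4],
  ],
)

```text
clock: 15.1
ee_pos: [0.5176, 0.0621, 0.0947]
ee_rot: [-0.558, -0.434, 0.558, -0.435]
wrist_force: [-1.1, 0.8, -0.2]
grip_width: 0.105
```

Run:
```python
from det import *
w,e=snap('wrist','w10'); F=cf([.511,.0631],-14.2); goal([*(F[0]+.0064*F[1])[:2],.06],-14.2)
h=cv2.cvtColor(w,cv2.COLOR_RGB2HSV); H,S,V=[h[:,:,i].astype(int) for i in range(3)]
m=((H<6)|(H>174))&(S>140)&(V>40); n,l,st,ce=cv2.connectedComponentsWithStats(m.astype(np.uint8)); i=1+st[1:,4].argmax(); m=l==i; y0=st[i,1]; print(st[i])
T=toolT(); zt=T[2,3]+.006; zb=zt-.04
for vv,z in((y0+1,zb),(y0+3,zb+.001),(y0+50,zt),(y0+80,zt)):
    row=np.flatnonzero(m[vv]); P=onplane(e,[[row[0]-.5,vv],[row[-1]+.5,vv]],z); d=P-F[0]; print(vv,z.round(4),(d@F[1]*1000).round(1),(d@F[2]*1000).round(1))
g=cv2.cvtColor(w,cv2.COLOR_RGB2GRAY); s=np.arange(-.036,.036,.0003)
for y in(.016,.018,.0): print(y,edges(prof(g,e,F,s,np.array(y),.052),s,6),edges(prof(g,e,F,s,np.array(y),.048),s,6))
```

```text
ee [0.5177 0.0622 0.0949] yaw -14.18 row [ 0.02  0.02 -0.05] [ 3.49 -0.04  0.07]
[ 241  194   23  101 1982]
195 0.0609 [0.3 9.5] [18.9 18.9]
197 0.0619 [ 0.3 10.1] [18. 18.]
244 0.1009 [ 2.5 11.4] [7.8 7.8]
274 0.1009 [ 2.4 11.6] [-8.2 -8.2]
0.016 [(-33.6, 91), (-28.8, -31), (-27.3, 42), (-27.0, 42), (-9.9, -96), (-0.6, -60), (-0.3, -60), (11.4, -31), (11.7, -31), (14.7, 16), (24.6, -15), (27.9, 70)] [(-27.9, 45), (-10.8, -96), (-0.3, -18), (1.5, -16), (4.5, -8), (11.4, -36), (15.0, 27), (18.6, -13), (23.1, 13), (25.2, -26), (28.5, 73)]
0.018 [(-28.8, -47), (-27.0, 58), (-10.5, -91), (0.0, -20), (11.4, -33), (15.0, 27), (18.0, -12), (20.1, 12), (24.9, -24), (27.9, 73)] [(-29.4, -43), (-27.9, 56), (-9.0, -98), (0.0, -22), (11.4, -33), (28.5, 72)]
0.0 [(-27.0, 13), (-0.6, -65), (-0.3, -65), (13.5, -21), (15.3, 16), (24.9, -20), (27.9, 80)] [(-27.6, 12), (-0.6, -67), (13.5, -12), (15.3, 17), (25.2, -17), (25.5, -17), (28.5, 77)]
```

Red hangs tilted about 2.5° in the pads (bottom centre x 5.1, top 7.0). I'll correct that with a small turn about tool z.

Request:
send_rows(
  motion=[
    [0,0,1.2,0,0,0.05,0.4],
    [0,0,2.5,0,-0.04,0.05,0.4],
    [0,0,2.5,0,-0.04,0.05,0.4],
    [0,0,2.5,0,-0.04,0.05,0.4],
  ],
)

```text
clock: 15.48
ee_pos: [0.5168, 0.062, 0.0953]
ee_rot: [0.567, 0.422, -0.548, 0.447]
wrist_force: [-0.3, 0.2, 0.3]
grip_width: 0.103
```

```bash
cat > redchk.py <<'E'
from det import *
import sys
w,e=snap('wrist',sys.argv[1]); F=cf([.511,.0631],-14.2); goal([*(F[0]+.0062*F[1])[:2],.06],-14.2)
h=cv2.cvtColor(w,cv2.COLOR_RGB2HSV); H,S,V=[h[:,:,i].astype(int) for i in range(3)]
m=((H<6)|(H>174))&(S>140)&(V>40); n,l,st,ce=cv2.connectedComponentsWithStats(m.astype(np.uint8)); i=1+st[1:,4].argmax(); m=l==i; y0=st[i,1]; print(st[i])
T=toolT(); zt=T[2,3]+.006; zb=zt-.04
for vv,z in((y0+1,zb),(y0+3,zb+.001),(y0+50,zt),(y0+80,zt)):
    row=np.flatnonzero(m[vv]); P=onplane(e,[[row[0]-.5,vv],[row[-1]+.5,vv]],z); d=P-F[0]; print(vv,z.round(4),(d@F[1]*1000).round(1),(d@F[2]*1000).round(1))
g=cv2.cvtColor(w,cv2.COLOR_RGB2GRAY); s=np.arange(-.036,.036,.0003)
for y in(.018,): print(y,edges(prof(g,e,F,s,np.array(y),.052),s,6),edges(prof(g,e,F,s,np.array(y),.048),s,6))
print(edges(prof(g,e,F,s*1.3,np.array(.055),.05),s*1.3,20))
E
python3 redchk.py w11
```

```text
ee [0.5171 0.0619 0.0952] yaw -14.15 row [ 0.05  0.03 -2.59] [ 3.52 -0.16  0.03]
[ 241  194   23  101 1989]
195 0.0612 [ 1.  10.8] [18.6 18.4]
197 0.0622 [ 1.  10.8] [17.7 17.6]
244 0.1012 [ 1.4 10.3] [7.5 7.3]
274 0.1012 [ 1.3 10.5] [-8.6 -8.8]
0.018 [(-28.8, -50), (-27.0, 67), (-24.9, -90), (0.0, -34), (9.9, -28), (10.2, -28), (15.0, 16), (17.7, 12), (24.9, -24), (27.6, 73)] [(-29.4, -45), (-27.6, 62), (-23.7, -94), (-21.0, -9), (-15.9, 13), (-13.2, -16), (0.0, -34), (10.2, -36), (28.2, 64)]
[(-42.1, -100), (-37.8, 120), (-28.5, -110), (-21.4, 53), (14.4, -62), (28.9, 42), (38.2, -43), (42.1, 47)]
```

Red is now plumb and centred (1.0…10.8 against the slot 0…12). I'll lower it in stages while watching the force.

Request:
send_rows(
  motion=[
    [0,0,0,0.5,-0.02,0,0.4],
    [0,0,0,1.0,-0.045,0,0.4],
    [0,0,0,1.5,-0.07,0,0.4],
    [0,0,0,1.8,-0.08,0,0.4],
    [0,0,0,1.8,-0.08,0,0.4],
  ],
)

```text
clock: 15.95
ee_pos: [0.5164, 0.0617, 0.0761]
ee_rot: [0.567, 0.422, -0.549, 0.447]
wrist_force: [0.5, -0.1, 0.6]
grip_width: 0.103
```

Request:
send_rows(
  motion=[
    [0,0,0,0.4,-0.02,0,0.4],
    [0,0,0,0.8,-0.035,0,0.4],
    [0,0,0,1.2,-0.055,0,0.4],
    [0,0,0,1.2,-0.055,0,0.4],
  ],
)

```text
clock: 16.28
ee_pos: [0.5162, 0.0616, 0.0632]
ee_rot: [0.567, 0.422, -0.549, 0.447]
wrist_force: [0.6, 0.4, -0.2]
grip_width: 0.1
```

Request:
send_rows(
  motion=[
    [0,0,0,0.3,-0.01,0,0.4],
    [0,0,0,0.6,-0.03,0,0.4],
    [0,0,0,0.85,-0.04,0,0.4],
    [0,0,0,0.85,-0.04,0,0.4],
  ],
)

```text
clock: 16.62
ee_pos: [0.5162, 0.0615, 0.0543]
ee_rot: [0.567, 0.422, -0.549, 0.447]
wrist_force: [0.2, -0.4, -1.0]
grip_width: 0.107
```

Request:
send_rows(
  motion=[
    [0,0,0,0,0,0,1.3],
    [0,0,0,0,0,0,1.3],
    [0,0,0,0,0,0,1.6],
    [0,0,0,0,0,0,1.6],
    [0,0,0,0,0,0,2],
    [0,0,0,0,0,0,2],
  ],
)

```text
clock: 17.12
ee_pos: [0.5161, 0.0615, 0.0544]
ee_rot: [0.567, 0.422, -0.549, 0.447]
wrist_force: [-0.5, -0.4, -0.2]
grip_width: 0.236
```

Request:
send_rows(
  motion=[
    [0,0,0,-1,0,0,3],
    [0,0,-2.6,-3,0,0,4],
    [0,0,-2.6,-6,0,0,5],
    [0,0,-2.6,-9,0,0,6],
    [0,0,-2.6,-9,0,0,6],
    [0,0,-2.6,-9,0,0,6],
  ],
)

```text
clock: 17.62
ee_pos: [0.514, 0.0629, 0.1468]
ee_rot: [0.558, 0.434, -0.557, 0.435]
wrist_force: [-0.8, 0.0, -0.1]
grip_width: 0.703
```

Run:
```python
from det import *
w,c=snap('wrist','w12'); F=cf([.511,.0631],-14.2); g=cv2.cvtColor(w,cv2.COLOR_RGB2GRAY); rr=w[:,:,0].copy(); s=np.arange(-.036,.036,.0003)
for y in(-.01,0,.01): print(y,edges(prof(rr,c,F,s,np.array(y),.052),s,8))
for x in(-.013,.006): print('x',x,edges(prof(rr,c,F,np.array(x),s,.052),s,10))
goal([*(F[0]-.062*F[2])[:2],.15],-14.2)
cv2.imwrite('pics/w12v.png',cv2.resize(w[120:300,150:390,::-1],(800,600),interpolation=cv2.INTER_CUBIC))
```

```text
-0.01 [(-27.0, 13), (-13.2, 27), (-5.1, -25), (-3.0, 24), (0.0, -36), (11.1, -54), (27.9, 60)]
0 [(-27.3, 10), (-0.3, -20), (10.5, -42), (27.9, 61)]
0.01 [(-27.9, 31), (-26.1, -22), (-12.9, 16), (-12.6, 16), (-10.5, -17), (-0.6, -14), (-0.3, -14), (10.2, -46), (10.5, -46), (27.9, 61)]
x -0.013 [(-28.5, -37), (-24.3, 25), (-22.5, -32), (-18.9, 47), (-11.4, -11), (-8.7, -24), (-2.7, 26), (-0.6, -28), (9.9, 11), (18.6, 77), (21.0, -109), (26.1, 98), (30.9, -114)]
x 0.006 [(-28.5, -37), (-24.9, 25), (-22.5, -33), (-20.7, 25), (-7.8, -24), (16.2, 25), (19.2, -35), (25.8, 41), (30.9, -40)]
ee [0.5127 0.0625 0.1452] yaw -14.15 row [0.05 0.06 0.07] [-0.47 -0.19  6.18]
```

View pics/w12v.png

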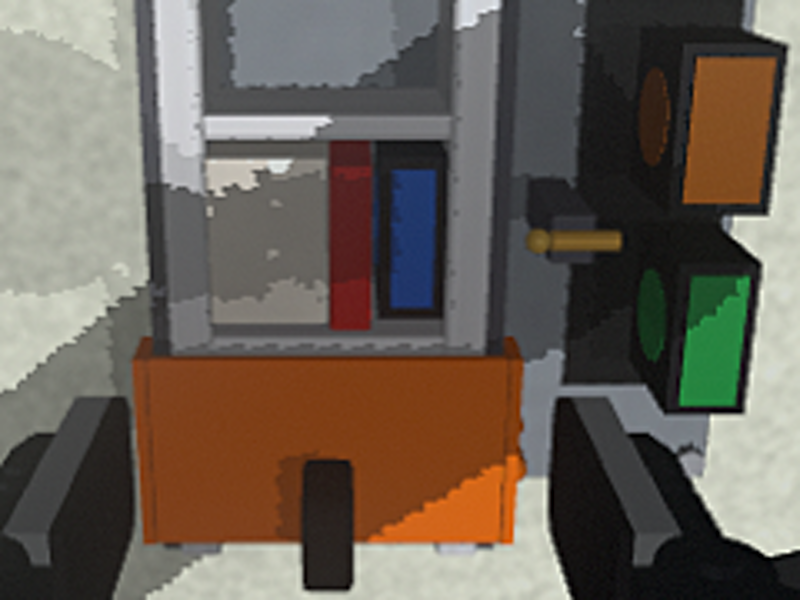

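Both spacers measure about 40 mm at z = 52 in the port, white touching red. I'll confirm they're fully down with a gentle touch from the shut fingers.

Request:
send_rows(
  motion=[
    [0,0,0,2,0,0,0],
    [0,0,0,4,0,0,0],
    [0,0,0,4,0,0,0],
    [0,0,0,4,0,0,0],
    [0,0,0,6,0,0,0],
    [0,0,0,7.5,0,0,0],
    [0,0,0,8.5,0,0,0],
    [0,0,0,8.8,0,0,0],
    [0,0,0,8.8,0,0,0],
  ],
)

```text
clock: 18.42
ee_pos: [0.5123, 0.0625, 0.0569]
ee_rot: [-0.557, -0.435, 0.559, -0.434]
wrist_force: [-0.0, 0.6, 1.3]
grip_width: -0.002
```

Request:
send_rows(
  motion=[
    [0,0,0,0.1,0,0,0],
    [0,0,0,0.2,0,0,0],
    [0,0,0,0.3,0,0,0],
    [0,0,0,0.3,0,0,0],
  ],
)

```text
clock: 18.75
ee_pos: [0.5126, 0.0625, 0.0543]
ee_rot: [-0.557, -0.435, 0.558, -0.434]
wrist_force: [0.1, -0.0, -0.3]
grip_width: 0.001
```

Request:
send_rows(
  motion=[
    [0,0,0,0.1,0,0,0],
    [0,0,0,0.2,0,0,0],
    [0,0,0,0.25,0,0,0],
    [0,0,0,0.25,0,0,0],
  ],
)

```text
clock: 19.08
ee_pos: [0.513, 0.0625, 0.0521]
ee_rot: [-0.557, -0.435, 0.558, -0.435]
wrist_force: [-0.9, -1.3, 3.6]
grip_width: -0.005
```

Contact came only at z = 0.052, so both are fully down. Next is the shutter.

Request:
send_rows(
  motion=[
    [0,0,0,-2,0,0,0],
    [0,0,0,-5,0,0,2],
    [0,0,0,-8,-0.1,1,4],
    [0,0,0,-10.5,-0.2,3,4],
    [0,0,0,-10.5,-0.2,6.2,4],
    [0,0,0,-10.5,-0.2,6.2,4],
    [0,0,0,-10.5,-0.2,6.2,4],
    [0,0,0,-10.5,-0.2,6.2,4],
  ],
)

```text
clock: 19.75
ee_pos: [0.4957, 0.0032, 0.1569]
ee_rot: [-0.557, -0.435, 0.558, -0.434]
wrist_force: [0.0, 0.6, 0.7]
grip_width: 0.469
```

```bash
cat > shut.py <<'E'
from det import *
import sys
w,c=snap('wrist',sys.argv[1]); F=cf([.511,.0631],-14.2); h=cv2.cvtColor(w,cv2.COLOR_RGB2HSV); H,S,V=[h[:,:,i].astype(int) for i in range(3)]
og=((H>=3)&(H<17)&(S>150)&(V>60)); n,l,st,ce=cv2.connectedComponentsWithStats(og.astype(np.uint8)); i=1+st[1:,4].argmax(); print(st[i])
k=cv2.findContours((l==i).astype(np.uint8),0,1)[0]; k=max(k,key=cv2.contourArea)[:,0]; P=onplane(c,k,.0585)-F[0]; X=P@F[1]*1000;Y=P@F[2]*1000
print('x',np.percentile(X,[2,98]).round(1),'y',Y.min().round(1),Y.max().round(1))
for xx in(-30,-20,20,30): m=abs(X-xx)<2; print(xx,Y[m].min().round(1),Y[m].max().round(1))
for rg in((20,50),(0,50)): pass
# black grip top: dark, near the plate
s=np.arange(-.03,.03,.0003); g=V.astype(np.float32); g=cv2.cvtColor(w,cv2.COLOR_RGB2GRAY)
t0=float(sys.argv[2])/1000; yc=-.072+t0
for dy in(-.006,0,.006): print('gx',edges(prof(g,c,F,s,np.array(yc+dy),.0805),s,8))
for x in(-.003,0,.003): print('gy',edges(prof(g,c,F,np.array(x),yc+s,.0805),yc+s,8))
goal([*(F[0]+yc*F[2])[:2],.064],-14.2)
E
python3 shut.py w13 9.5
```

```text
[ 192  143  122   65 6872]
x [-45.4  46.1] y -74.9 -23.5
-30 -74.8 -25.9
-20 -74.8 -25.9
20 -74.7 -25.9
30 -74.7 -25.8
gx [(-24.9, -34), (-23.1, 38), (-5.7, -104), (6.0, 85), (23.4, -41), (25.2, 37)]
gx [(-19.8, 8), (-19.5, 8), (-18.0, -9), (-17.7, -9), (-5.7, -35), (6.0, 47)]
gx [(-5.7, -36), (6.0, 48)]
gy [(-73.9, -84), (-45.1, 39), (-40.6, 8), (-40.3, 8), (-37.9, 18)]
gy [(-73.9, -88), (-45.1, 39), (-39.4, 19)]
gy [(-91.0, -59), (-73.9, -90), (-45.1, 40), (-40.0, 19)]
ee [0.4958 0.0038 0.1568] yaw -14.08 row [0.12 0.03 0.09] [9.28 0.04 0.12]
```

Shutter travel is about 9.6 mm and the grip bar is centred at x 0.15 mm. I'll lower over it and grip.

Request:
send_rows(
  motion=[
    [0,0,0,2,0.05,0.1,4],
    [0,0,0,5,0.05,0.1,4],
    [0,0,0,7.5,0.05,0.1,4],
    [0,0,0,8.8,0.05,0.1,4],
    [0,0,0,9.2,0.05,0.1,4],
    [0,0,0,9.2,0.05,0.1,4],
    [0,0,0,9.2,0.05,0.1,4],
  ],
)

```text
clock: 20.38
ee_pos: [0.4964, 0.0037, 0.0651]
ee_rot: [-0.557, -0.436, 0.557, -0.435]
wrist_force: [-0.4, 0.3, -0.4]
grip_width: 0.471
```

Request:
send_rows(
  motion=[
    [0,0,0,0,0,0,0.6],
    [0,0,0,0,0,0,0.6],
    [0,0,0,0,0,0,0.6],
    [0,0,0,0,0,0,0.6],
    [0,0,0,0,0,0,0.6],
    [0,0,0,0,0,0,0.6],
    [0,0,0,0,0,0,0.6],
  ],
)

```text
clock: 20.97
ee_pos: [0.4963, 0.0043, 0.0663]
ee_rot: [-0.557, -0.436, 0.557, -0.435]
wrist_force: [-3.5, 1.7, 5.8]
grip_width: 0.133
```

Run:
```python
from det import *
F=cf([.511,.0631],-14.2); p=toolT()[:3,3]-F[0]; print('cell',p@F[1],p@F[2])
goal([*(F[0]+(p@F[1])*F[1]+(p@F[2]+.0354)*F[2])[:2],toolT()[2,3]],-14.2)
```

```text
cell 0.0001335346517013764 -0.060646150910272215
ee [0.4963 0.0043 0.0663] yaw -14.02 row [ 0.18 -0.01  0.07] [ 0.    0.01 -3.54]
```

Request:
send_rows(
  motion=[
    [0,0,0,0,0,-0.5,0.6],
    [0,0,0,0,0,-1.2,0.6],
    [0,0,0,0,0,-1.9,0.6],
    [0,0,0,0,0,-2.6,0.6],
    [0,0,0,0,0,-3.2,0.6],
    [0,0,0,0,0,-3.6,0.6],
    [0,0,0,0,0,-3.6,0.6],
  ],
)

```text
clock: 21.55
ee_pos: [0.5055, 0.0411, 0.0665]
ee_rot: [0.557, 0.436, -0.557, 0.435]
wrist_force: [0.4, 1.3, -1.8]
grip_width: 0.129
```

```bash
python3 shut.py w14 45; python3 -c "
from det import *
F=cf([.511,.0631],-14.2); p=toolT()[:3,3]-F[0]; print('cell',p@F[1],p@F[2])"
```

```text
[  158   173   189    97 13702]
x [-45.5  46.2] y -37.1 15.4
-30 -37.0 12.5
-20 -26.2 12.5
20 -24.8 12.8
30 -36.5 12.9
gx [(-26.4, -57), (27.9, 91)]
gx [(-22.2, -62), (-11.1, 53), (-8.4, -58), (9.0, 59), (11.7, -54), (23.4, 96)]
gx [(-20.1, -41), (-13.5, 44), (-7.8, -46), (8.4, 47), (8.7, 47), (14.4, -49), (21.0, 56), (23.7, 14)]
gy [(-50.1, -83), (-35.7, -99), (-3.9, 43)]
gy [(-46.5, -98), (-35.7, -99), (-3.9, 44), (-0.9, 21)]
gy [(-45.0, -85), (-35.7, -106), (-3.9, 44), (-0.9, 16), (-0.6, 16)]
ee [0.5054 0.0408 0.0664] yaw -13.95 row [ 0.25 -0.12  0.04] [ 0.24 -0.01  0.4 ]
cell 6.388672061105456e-05 -0.022976879158604028
```

Travel is about 47.5 mm. I'll push through the first ridge to 60.

Request:
send_rows(
  motion=[
    [0,0,0,0,0,-0.3,0.6],
    [0,0,0,0,0,-0.6,0.6],
    [0,0,0,0,0,-0.9,0.6],
    [0,0,0,0,0,-1.2,0.6],
    [0,0,0,0,0,-1.2,0.6],
    [0,0,0,0,0,-1.2,0.6],
  ],
)

```text
clock: 22.1
ee_pos: [0.5084, 0.0529, 0.0664]
ee_rot: [0.558, 0.436, -0.556, 0.435]
wrist_force: [0.2, -0.2, -2.7]
grip_width: 0.13
```

```bash
python3 shut.py w15 59.5|head -6; python3 -c "
from det import *
F=cf([.511,.0631],-14.2); p=toolT()[:3,3]-F[0]; print('cell',p@F[1],p@F[2]); print(r.get_obs()['wrist_force'])"
```

```text
[  158   173   189    97 13692]
x [-45.5  46.4] y -25.5 27.6
-30 -24.8 24.6
-20 -13.5 24.7
20 -12.6 24.9
30 -24.4 25.0
cell 1.4839467667956486e-05 -0.010497588033908111
[ 0.3626597   0.22192406 -2.14651253]
```

Travel reads 60.1 by image and 59.7 by motion, with no residual force. I'll release and rise.

Request:
send_rows(
  motion=[
    [0,0,0,0,0,0,4],
    [0,0,0,0,0,0,4],
    [0,0,0,0,0,0,4],
    [0,0,0,0,0,0,4],
    [0,0,0,-2,0,0,4],
    [0,0,0,-5,0,0,4],
    [0,0,0,-9,0,0,4],
    [0,0,0,-13,0,0,4],
    [0,0,0,-13,0,0,4],
    [0,0,0,-13,0,0,4],
  ],
)

```text
clock: 22.98
ee_pos: [0.5105, 0.053, 0.1993]
ee_rot: [0.559, 0.435, -0.555, 0.436]
wrist_force: [-0.2, -0.8, -0.6]
grip_width: 0.467
```

```bash
python3 shut.py w16 60
python3 - <<'E'
from det import *
# bystanders/spacers unchanged? compare fixed views
for n,f in(('scene','scene9'),('side','side9')):
    snap(n,f)
for n in('scene','side'):
    a,c=load(n+'0'); b,_=load(n+'9')
    for nm,P in dict(yellow=[.573,-.259,.02],blue=[.458,-.152,.02],purple=None,eyep=[.371,-.029,.03],slide=[.769,-.044,.03]).items():
        if P is None: continue
        u,v=proj(c,P)[0].astype(int); d=cv2.absdiff(a,b)[v-12:v+12,u-12:u+12]; print(n,nm,d.mean().round(1),d.max())
E
```

```text
[ 198  139  104   56 5159]
x [-45.5  46.8] y -25.0 26.1
-30 -25.0 24.0
-20 -25.0 24.0
20 -24.8 24.2
30 -24.8 24.3
gx [(-10.8, -9), (-9.0, 11), (-5.7, -44), (6.0, 49), (24.6, -12)]
gx [(-21.9, 8), (-21.6, 8), (-15.6, -9), (-5.7, -24), (6.0, 41)]
gx [(-5.7, -25), (6.0, 42)]
gy [(-24.0, -39), (4.2, 44)]
gy [(-24.0, -39), (4.5, 38)]
gy [(-24.0, -39), (4.2, 43)]
ee [0.5089 0.0526 0.1972] yaw -13.94 row [ 0.26 -0.17 -0.09] [13.32 -0.07  0.17]
scene yellow 3.0 15
scene blue 3.0 11
scene eyep 27.8 64
scene slide 3.4 15
side yellow 1.5 7
side blue 1.7 7
side eyep 24.7 67
side slide 2.4 8
```

Shutter centre is at y −0.4 (travel about 59.6), in its stop. The eyepiece difference is probably arm shadow, so I'll back away and recheck before handing in.

Request:
send_rows(
  motion=[
    [0,0,0,-3,0,3,4],
    [0,0,0,-5,0,7,4],
    [0,0,0,-5,0,11,4],
    [0,0,0,-5,0,15,4],
    [0,0,0,-5,0,19,4],
    [0,0,0,-5,0,23,4],
    [0,0,0,-5,0,27,4],
    [0,0,0,-5,0,31,4],
    [0,0,0,-5,0,35,4],
    [0,0,0,-5,0,38,4],
    [0,0,0,-5,0,38,4],
    [0,0,0,-5,0,38,4],
  ],
)

```text
clock: 24.13
ee_pos: [0.4142, -0.318, 0.2424]
ee_rot: [-0.558, -0.437, 0.558, -0.432]
wrist_force: [0.0, 0.8, -0.3]
grip_width: 0.469
```

Run:
```python
from det import *
for n in('scene','side'):
    a,c=load(n+'0'); b,_=snap(n,n+'10'); ga,gb=[cv2.cvtColor(i,cv2.COLOR_RGB2GRAY) for i in(a,b)]
    for nm,P in dict(yellow=[.573,-.259,.02],blue=[.458,-.152,.02],eyep=[.371,-.029,.03],slide=[.769,-.044,.03]).items():
        u,v=proj(c,P)[0].astype(int); t=ga[v-11:v+12,u-11:u+12]; rr=cv2.matchTemplate(gb[v-18:v+19,u-18:u+19],t,cv2.TM_CCOEFF_NORMED); _,mx,_,loc=cv2.minMaxLoc(rr); print(n,nm,round(mx,2),loc[0]-7,loc[1]-7)
print(r.get_obs()['clock'])
```

```text
scene yellow 0.99 0 0
scene blue 1.0 0 0
scene eyep 1.0 0 0
scene slide 0.95 0 0
side yellow 1.0 0 0
side blue 0.96 0 0
side eyep 0.6 -2 -4
side slide 0.99 0 0
24.2333
```

```bash
python3 -c "
from h import *
print(ticket.sign_off())"
```

```text
the job is handed in; nothing more can be done
None
```

The job is handed in at about 24 s of the 72 s allowed. The blue filter (16 mm) was in the cell, leaving a 40 mm gap, so I seated the white (28 mm) and red (10 mm) spacers side by side. I then slid the orange shutter through its first ridge into the stop over the port.

**Last checks**
- **Spacers:** A gentle touch from above with the shut fingers met them only at z = 52 mm (3.6 N). Both also measured about 40 mm long at that height, so I take them as fully down. The shutter passed over them freely.
- **Shutter:** Its final travel measures about 59.6 mm from the last image. Earlier readings, while I still gripped it, were 60.1 mm by image and about 59.7 mm by tool motion. I felt no separate click in the end-of-move force readings. That it sits in the stop rests on its position past the 51 mm ridge and short of 61 mm.
- **Other things:** The yellow and blue spacers and the slide box matched their starting images in both fixed views. The eyepiece matched exactly in the scene view but poorly in the side view (0.6). I put that down to the arm or its shadow being in the way, and did not confirm it. I did not check the remaining bystanders individually.

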